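# Show a stirring paddle to the inspection camera

### The arm

A 6-joint arm with a two-finger parallel gripper is mounted at the origin on the work surface. World frame = base frame: x ahead of the robot, y to its left, z up, the work surface at z = 0. Lengths are in m, angles in rad, forces in N, time in s.
With the tool pointing down it reaches from about 0.275 to 0.825 m from the base axis. Payload 4.9 kg.
Tool frame: the origin (TCP) lies between the finger pads; the fingertips stand 11 mm ahead of it and the grasp point (between the pads) lies 8 mm behind it; z points along the fingers, y is the direction in which the jaws open and shut (so a half turn about z gives the same grasp; the last joint's range is limited). The gripper opens to 85 mm and grips with 20 to 120 N. Pads are 22 mm wide; open, the fingers measure 114 mm over their backs; the gripper's body (76 mm by 85 mm) begins 54 mm behind the grasp point. The pads swing forward as they close: fully open they stand 13 mm farther back than shut.
Start: joints at [0.994, 0.326, -0.193, 1.052, 0, 1.437], TCP at [0.236, 0.497, 0.213] pointing down, gripper open.
Joint ranges: [-2.65, 2.65], [-0.97, 1.79], [-1.3, 1.35], [-1.93, 2.1], [-1.47, 1.37], [-3.14, 3.14]. Speed limits (rad/s): [2.57, 2.57, 3.14, 3.14, 3.14, 3.14].

### API

Orientations are given as [roll, pitch, yaw] about the fixed x, y, z axes, in that order (R = Rz(yaw) Ry(pitch) Rx(roll)).
In Python, from station import arm gives the robot as it stands.
- The arm moves only by the tool jog_arm, never from a script. Its argument "moves" is a list of rows, each an object with "xyz": the shift along the tool's x, y, z in units of 60 mm (1.0 is 60 mm), a list of three; "twist": the turn about the tool's z in units of 8 degrees (1.0 is 8 degrees). A call has 1 to 12 rows; each row is the pose to reach, as a shift and turn from the pose commanded when the call began, along the tool's axes at that moment; what a row does not reach only later rows make up. A row lasts 1/8 s, in which the tool goes at most 62.5 mm and 10.7 degrees, less where a joint would pass 70% of its speed; a pose out of reach is approached as far as the arm can. A call with a gripper value outside its range is refused whole. "gripper" is the closure in counts, from 0 (fully open) to 255 (shut), set as the call begins (left out, the last holds). The fingers move at their own pace and stop on an object; the grip force is fixed at half the most. Time passes only in rows, so rows that repeat a pose let the fingers close. It gives the time, the measured TCP pose, the force and the opening at its end, in the units of the state.
- arm.observe(): the state, without advancing time (a new reading comes with each control period).
- arm.get_image(name): name is "scene" or "top" or "wrist"; returns a dict with "image" (480x640x3 uint8, red, green, blue), "depth" (480x640 float32, m along the optical axis (not along the pixel's ray), 0 where there is no reading), "vfov" (degrees; the focal length in pixels is half the picture's height over the tangent of half this angle, whatever the lens; pixels are square), "cx", "cy" (the principal point, pixels), "distortion" ([k1, k2, p1, p2, k3] as OpenCV has them; the pictures are not rectified), "world_from_camera" (4x4, takes a point from camera to world coordinates); the wrist camera has in their place "T_tool_cam" (4x4, takes a point from camera to tool coordinates, whose origin is the TCP and whose axes are the flange's). Camera axes: x right, y down, z forward; pixel columns grow to the right and rows downward; lengths in m; the calibration is good to about 2 mm. A picture is of the moment at which its call begins: read the wrist's pose just before it.
- arm.finish_job(): hands the job in, once; it reports no verdict.
The state is a dict: "time": time; "joint_pos": joint angles; "joint_velocities": joint speeds; "tau": joint torques, N m; "eef_pos": TCP position; "ee_rot": TCP orientation; "ft_force": force on the tool from outside, world axes, zero at the start; "torque": the same for the moment, N m; "width": finger opening in m.
Only numpy, scipy, OpenCV 4.12 (cv2) and the standard library are available. Lean on these libraries where they do the work, as an engineer would, in place of code of your own. Each camera call takes 0.05 s, during which the arm holds its last target.

### The job

Slide the orange drip dish across the bench, without lifting it, until it sits inside the blue ring in front of the inspection camera. Then take the yellow-marked stirring paddle out of the drying rack and hold it in the air, handle up, with the middle of its blade on the lens's line of sight 15 cm in front of the lens and the flat of the blade square to the lens (which looks slightly downward), the blade's long edges level. Finish while holding it there, still; do not knock the camera, and leave the other paddles and everything else on the bench where they are.

Things in the scene. Friction and masses are not known exactly. Their poses are not given: they have to be found in the camera images.
- yellow_grip (a point): Stirring paddle to show (yellow hub disc, yellow handle top). Point: centre of its square handle, 16 x 16 mm, 45 mm tall, the grasp point, 112 mm above the bench at first. z up the shaft, x along the blade's long edge, y square to the blade's flat; handle faces square to x and y. Below it: shaft 10 mm thick, 40 mm long; hub disc 28 mm wide, 10 mm high, resting on the rack; then the blade.
- yellow_blade (a point): Centre of the same paddle's steel blade, 60 mm (x) by 4 mm (y) by 25 mm (z); axes as yellow_grip, 85 mm straight below it along the shaft. In the rack it hangs hidden in its slot, 2 to 3 mm free on each side; it is clear after a straight lift of 30 mm.
- yellow_paddle: The same paddle as a whole, about 90 g; origin in the middle of the hub disc's underside, same axes, 72.5 mm below yellow_grip.
- blue_grip (a point): Handle centre of the blue-marked paddle, of the same shape; a bystander in the rack.
- red_grip (a point): Handle centre of the red-marked paddle, of the same shape; a bystander in the rack.
- rack: Drying rack: grey block fixed to the bench, 90 x 250 x 40 mm (x, y, z), origin at the centre of its underside. Three slots, each 66 mm along x and 8 mm along y, lie at y = -80, 0 and +80 mm; one paddle stands in each and their order changes.
- camera: Inspection camera's stand, fixed to the bench. Its origin is the centre of the ring on the bench, x points from the ring to the stand's post, z up. The foot is 100 x 110 x 14 mm and centred at x = 235 mm; the post, 290 mm tall, stands at x = 245 mm.
- lens: Camera on the stand: 38 mm lens barrel, amber glass, then a silver box 60 x 46 x 46 mm. Origin: centre of the front glass, 213 mm above the bench, 136 mm level from the ring's centre. Its x axis points back into the camera: the lens looks along -x, 25 degrees below level; y is level; z up, square to both. At 150 mm from the glass the line of sight is 150 mm above the ring's centre.
- ring (a point): Centre of the flat blue ring printed round a white disc on the bench (no height to speak of): outer radius 82 mm, inner radius 76 mm.
- dish_center (a point): Loose round orange drip dish, open at the top: outer diameter 110 mm, height 25 mm, wall 4 mm thick, inner floor 4 mm above the bench. This point is on its axis, half-way up. About 220 g, it slides on the bench.
- dish: The same dish; origin at the centre of its underside.
- bottle: Square white sample bottle with screw cap, 75 x 75 x 160 mm; bystander, origin under its centre.
- beaker: Glass beaker of 104 mm diameter, 145 mm tall, with a yellow collar near the top; bystander, origin under its centre.
- jar: Jar with a blue cap, 60 mm diameter, 85 mm tall; bystander.
- reagent: Amber bottle with a red cap, 54 mm diameter, 130 mm tall; bystander.
- marker: Grey marker pen lying on the bench, 130 x 12 x 12 mm; bystander.
There are look-alikes about, which are no part of the job. Of the things that look like the dish, the middle-sized one is meant.

How it is judged:
On the way, in this order (a step that is already met when the one before it is completed fails the run):
1. the dish sits inside the ring, the paddles still in the rack (horizontal distance between dish_center and ring below 0.022 m and distance of yellow_grip from where it was at the start of the episode below 0.02 m), for 0.2 s.
2. the yellow-marked paddle is lifted clear of the rack in the fingers (height (world z) of yellow_blade above 0.07 m and contact force between yellow_paddle and the fingers above 0.5 N), for 0.2 s.
At the end, for the whole second after the job is handed in: Dish inside the ring (centres within 22 mm). Yellow-marked paddle held still by the fingers alone, handle up: blade centre 125 to 175 mm before the lens, within 20 mm of its line of sight sideways and in height; blade square to the lens and long edge level within 0.2 rad (horizontal distance between dish_center and ring below 0.022 m and x of yellow_blade in the frame of lens between -0.175 and -0.125 m and y of yellow_blade in the frame of lens between -0.02 and 0.02 m and z of yellow_blade in the frame of lens between -0.02 and 0.02 m and angle between the y axis of yellow_blade and the x axis of lens, either way round below 0.2 rad and angle between the x axis of yellow_blade and the y axis of lens, either way round below 0.2 rad and angle between yellow_blade's own z axis and vertical below 0.8 rad and contact force between yellow_paddle and the fingers above 1 N and linear speed of yellow_paddle below 0.03 m/s and contact force between yellow_paddle and dish below 0.2 N and contact force between yellow_paddle and camera below 0.2 N and contact force between yellow_paddle and rack below 0.2 N); the arm keeps its last pose, push and grip.
It fails at once if the dish is lifted or tipped (height (world z) of dish_center above 0.03 m or angle between dish_center's own z axis and vertical above 0.3 rad).
It fails at once if the camera or its stand is knocked (more than 5 N) (contact force between camera and anything else above 5 N).
It fails at once if another paddle is moved by more than 20 mm (distance of any of blue_grip, red_grip from where it was at the start of the episode above 0.02 m).
It fails at once if a bystander on the bench is moved by more than 25 mm (distance of any of bottle, beaker, jar, reagent, marker from where it was at the start of the episode above 0.025 m).
It also fails if it takes over 58 s, if anything falls off the work surface, if the arm or the gripper's body presses on something with over 40 N, if the wrist force passes 120 N, or if a joint passes its speed limit or range.

## Working session

There is one attempt and no reset: what is moved stays moved. The work goes in short steps, Python scripts to look and compute and a tool call to move; the robot and the scene stay as the last step left them, time stands still between calls to the robot, and variables do not carry over. Pictures are saved under pics/ and viewed, and the job is handed in when it is done.

Besides the shell and the picture viewer there is one more tool, called as name(argument=value, ...) on one line, values as JSON. jog_arm: Moves the arm, as the interface text tells. Its arguments: {"type":"object","properties":{"moves":{"type":"array"},"gripper":{"type":"number"}},"required":["moves"]}

```bash
ls; mkdir -p pics
cat > h.py <<'E'
import numpy as np, cv2, pickle
from station import arm
def grab(n,tag):
    s=arm.observe(); d=arm.get_image(n)
    cv2.imwrite(f'pics/{tag}.png',d['image'][:,:,::-1]); d['state']=s
    pickle.dump(d,open(f'{tag}.pkl','wb')); return d
def load(t): return pickle.load(open(f'{t}.pkl','rb'))
def K(d):
    f=240/np.tan(np.radians(d['vfov']/2)); return np.array([[f,0,d['cx']],[0,f,d['cy']],[0,0,1.]])
def rays(d,uv):
    uv=np.array(uv,float).reshape(-1,1,2)
    n=cv2.undistortPoints(uv,K(d),np.array(d['distortion'],float)).reshape(-1,2)
    return np.c_[n,np.ones(len(n))]
def plane(d,uv,z):
    T=np.array(d['world_from_camera']); r=rays(d,uv)@T[:3,:3].T; o=T[:3,3]
    return o+r*((z-o[2])/r[:,2])[:,None]
def pts(d,uv):
    uv=np.array(uv,int).reshape(-1,2); T=np.array(d['world_from_camera'])
    z=d['depth'][uv[:,1],uv[:,0]]; return (rays(d,uv)*z[:,None])@T[:3,:3].T+T[:3,3]
E
python3 - <<'E'
from h import *
for n in('scene','top','wrist'):
    d=grab(n,n+'0'); print(n,d['vfov'],d['distortion'],np.round(d.get('world_from_camera',d.get('T_tool_cam')),3).tolist())
print(arm.observe())
E
```

```text
pics
scene 50.773787208696255 [-0.02596792  0.          0.          0.          0.        ] [[-0.712, 0.45, -0.538, 1.133], [0.702, 0.452, -0.55, 0.658], [-0.004, -0.77, -0.638, 0.89], [0.0, 0.0, 0.0, 1.0]]
top 51.61171417309491 [-0.07312845  0.          0.          0.          0.        ] [[-0.003, -0.996, 0.09, 0.399], [-1.0, 0.003, 0.008, 0.006], [-0.008, -0.09, -0.996, 1.523], [0.0, 0.0, 0.0, 1.0]]
wrist 59.23863113077409 [-0.00949957  0.          0.          0.          0.        ] [[0.0, -0.949, -0.316, 0.082], [1.0, 0.0, 0.0, 0.0], [0.0, -0.316, 0.949, -0.161], [0.0, 0.0, 0.0, 1.0]]
{'time': 0.15, 'joint_pos': array([ 9.93833379e-01,  3.26796584e-01, -1.93305258e-01,  1.05199724e+00,
        3.03516953e-05,  1.43658043e+00]), 'joint_velocities': array([ 1.10043760e-04, -4.42149825e-04,  3.51391461e-03, -3.02686114e-05,
       -2.74185164e-03,  1.47580851e-03]), 'tau': array([ 5.33747861e-04, -4.43705034e+01,  2.62664026e+01,  1.04652776e-02,
       -6.25279677e-05, -6.63857065e-06]), 'eef_pos': array([0.23538035, 0.49660297, 0.2121878 ]), 'ee_rot': array([-3.14030567e+00, -2.04405047e-04,  2.69884545e+00]), 'ft_force': array([-0.06796846, -0.70455266,  0.40803928]), 'torque': array([ 0.03662873,  0.06168368, -0.05217198]), 'width': 0.08523183663095193}
```

View pics/top0.png

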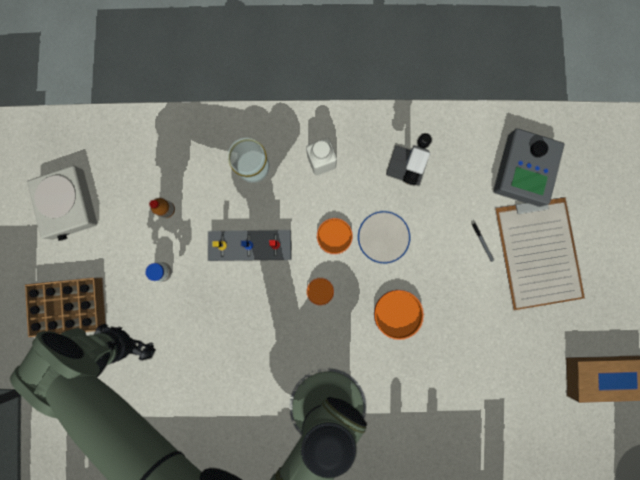

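View pics/scene0.png

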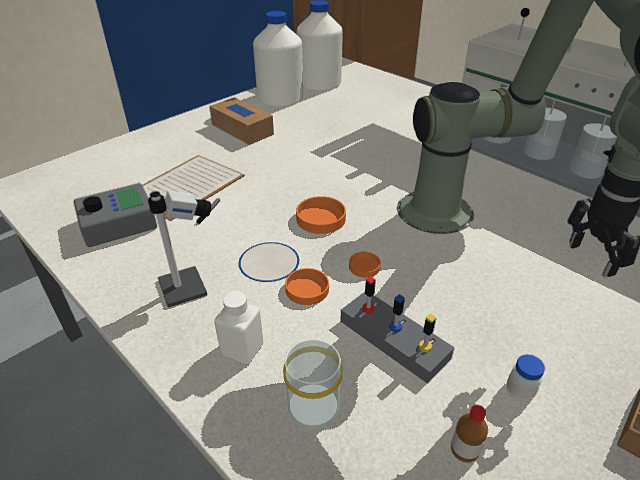

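View pics/wrist0.png

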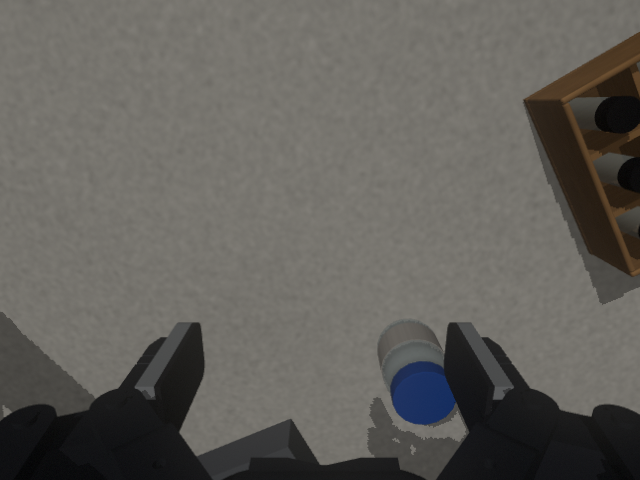

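The top view shows three orange dishes: (334,236), about 36 px wide; (320,291), about 27 px; and (398,314), about 48 px. The middle-sized one is (334,236). The ring is at (384,237). The rack is at (250,245), with yellow at (220,244), blue at (248,244) and red at (274,244). The inspection camera is at about (410,160). Next I'll measure them.

```bash
cat > m1.py <<'E'
from h import *
def comps(mask,mn=20):
    n,l,s,c=cv2.connectedComponentsWithStats(mask.astype(np.uint8)); return [(s[i],c[i],l==i) for i in range(1,n) if s[i][4]>mn]
for nm in('top0','scene0'):
    d=load(nm); hsv=cv2.cvtColor(d['image'],cv2.COLOR_RGB2HSV); H,S,V=cv2.split(hsv)
    print(nm)
    for s,c,m in comps((H<14)&(S>170)&(V>70),60):
        ys,xs=np.nonzero(m); P=pts(d,np.c_[xs,ys]); top=P[P[:,2]>P[:,2].max()-0.008]
        (cx,cy),r=cv2.minEnclosingCircle(top[:,:2].astype(np.float32))
        print('orange',c.round(),s[4],'zmax',P[:,2].max().round(3),'circ',round(cx,4),round(cy,4),'D',round(2*r,4))
    for s,c,m in comps((H>100)&(H<128)&(S>90)&(V>60),12):
        ys,xs=np.nonzero(m); P=pts(d,np.c_[xs,ys]); print('blue',c.round(),s[:5],'P',np.median(P,0).round(3))
        if s[2]>40 and s[3]>25:
            Q=plane(d,np.c_[xs,ys],0); A=np.c_[2*Q[:,:2],np.ones(len(Q))]; x=np.linalg.lstsq(A,(Q[:,:2]**2).sum(1),rcond=None)[0]
            print(' RING',x[:2].round(4),'r',np.sqrt(x[2]+x[0]**2+x[1]**2).round(4))
    for s,c,m in comps((H>20)&(H<35)&(S>120)&(V>90),4):
        ys,xs=np.nonzero(m); P=pts(d,np.c_[xs,ys]); print('yellow',c.round(1),s[4],'P',np.median(P,0).round(3),P[:,2].max().round(3))
    for s,c,m in comps(((H<4)|(H>174))&(S>150)&(V>90),4):
        ys,xs=np.nonzero(m); P=pts(d,np.c_[xs,ys]); print('red',c.round(1),s[4],'P',np.median(P,0).round(3),P[:,2].max().round(3))
def crop(nm,x,y,w,h,k):
    im=cv2.imread(f'pics/{nm}.png')[y:y+h,x:x+w]; return cv2.resize(im,None,fx=k,fy=k,interpolation=cv2.INTER_CUBIC)
cv2.imwrite('pics/c1.png',crop('top0',190,120,260,195,3))
cv2.imwrite('pics/c2.png',crop('scene0',60,170,400,220,2))
E
python3 m1.py
```

```text
top0
orange [334. 235.] 926 zmax 1.523 circ 0.3994 0.0064 D 0.0002
orange [274. 244.] 65 zmax 0.14 circ 0.4866 0.1538 D 0.018
orange [320. 291.] 481 zmax 1.523 circ 0.3994 0.0064 D 0.0002
orange [398. 314.] 1797 zmax 1.523 circ 0.3994 0.0064 D 0.0002
blue [520. 163.] [518 160   5   6  21] P [ 0.727 -0.581  0.075]
blue [529. 165.] [527 163   5   5  22] P [ 0.719 -0.607  0.077]
blue [537. 168.] [535 166   5   5  21] P [ 0.711 -0.631  0.077]
blue [545. 170.] [543 168   5   5  19] P [ 0.704 -0.656  0.078]
blue [247. 245.] [241 241  13   9  82] P [0.483 0.232 0.056]
blue [154. 272.] [146 263  18  18 256] P [0.404 0.504 0.085]
blue [617. 381.] [599 373  38  17 611] P [ 0.08  -0.85   0.081]
yellow [219.6 244.6] 81 P [0.483 0.311 0.054] 0.141
red [153.2 203.6] 39 P [0.598 0.496 0.13 ] 0.137
red [273.8 243.8] 68 P [0.485 0.151 0.126] 0.14
scene0
orange [320. 215.] 1496 zmax 0.89 circ 1.1325 0.6577 D 0.0002
orange [364. 265.] 681 zmax 0.89 circ 1.1325 0.6577 D 0.0002
orange [307. 286.] 1278 zmax 0.89 circ 1.1325 0.6577 D 0.0002
orange [368. 308.] 72 zmax 0.054 circ 0.4887 0.1547 D 0.0278
orang
[... 558 characters left out ...]
 210.] [173 209  19   4  48] P [ 0.706 -0.218  0.242]
blue [293. 256.] [276 243  23  29  61] P [ 0.446 -0.136  0.002]
blue [254. 271.] [239 248  50  34 113] P [ 0.57  -0.171  0.001]
 RING [ 0.5112 -0.1779] r 0.0788
blue [399. 298.] [395 294  10   9  52] P [0.489 0.234 0.134]
blue [395. 327.] [389 320  13  12  97] P [0.492 0.237 0.049]
blue [530. 367.] [516 355  29  25 564] P [0.413 0.506 0.084]
yellow [430.4 317.7] 55 P [0.487 0.313 0.134] 0.138
yellow [424.6 346.3] 102 P [0.491 0.317 0.049] 0.89
yellow [312.2 388.4] 338 P [0.773 0.267 0.117] 0.89
red [370.1 279.7] 44 P [0.488 0.154 0.135] 0.89
red [367.9 308.3] 75 P [0.493 0.157 0.049] 0.054
red [477.5 413.1] 200 P [0.605 0.499 0.129] 0.133
```

```bash
cat > m2.py <<'E'
from h import *
def comps(mask,mn=20):
    n,l,s,c=cv2.connectedComponentsWithStats(mask.astype(np.uint8)); return [(s[i],c[i],l==i) for i in range(1,n) if s[i][4]>mn]
def circ(Q):
    A=np.c_[2*Q[:,:2],np.ones(len(Q))]; x=np.linalg.lstsq(A,(Q[:,:2]**2).sum(1),rcond=None)[0]
    return x[:2].round(4),np.sqrt(x[2]+x[0]**2+x[1]**2).round(4)
def run(nm):
    d=load(nm); H,S,V=cv2.split(cv2.cvtColor(d['image'],cv2.COLOR_RGB2HSV))
    print(nm)
    for s,c,m in comps((H<16)&(S>150)&(V>60),300):
        hull=cv2.convexHull(cv2.findContours(m.astype(np.uint8),0,1)[0][0]).reshape(-1,2)
        for z in(.025,.0):
            Q=plane(d,hull,z); (cx,cy),r=cv2.minEnclosingCircle(Q[:,:2].astype(np.float32)); print('orange',c.round(),'z',z,'minC',round(cx,4),round(cy,4),'D',round(2*r,4))
    for s,c,m in comps((H>95)&(H<130)&(S>50)&(V>60),12):
        if 30<s[2]<80 and 20<s[3]<80:
            ys,xs=np.nonzero(m); print('RING',c.round(),circ(plane(d,np.c_[xs,ys],0)))
if __name__=='__main__':
    run('top0');run('scene0')
E
python3 m2.py
```

```text
top0
orange [334. 235.] z 0.025 minC 0.5145 -0.0229 D 0.1068
orange [334. 235.] z 0.0 minC 0.5164 -0.0233 D 0.1086
orange [320. 291.] z 0.025 minC 0.3469 0.0207 D 0.0789
orange [320. 291.] z 0.0 minC 0.346 0.0209 D 0.0802
orange [398. 314.] z 0.025 minC 0.2775 -0.2136 D 0.1464
orange [398. 314.] z 0.0 minC 0.2754 -0.2172 D 0.1488
RING [383. 237.] (array([ 0.5118, -0.1756]), np.float64(0.0787))
scene0
orange [320. 215.] z 0.025 minC 0.2837 -0.2076 D 0.1854
orange [320. 215.] z 0.0 minC 0.2592 -0.2326 D 0.1908
orange [365. 265.] z 0.025 minC 0.3675 0.0404 D 0.1233
orange [365. 265.] z 0.0 minC 0.3454 0.0226 D 0.1269
orange [307. 286.] z 0.025 minC 0.523 -0.016 D 0.129
orange [307. 286.] z 0.0 minC 0.5054 -0.0355 D 0.1327
orange [473. 427.] z 0.025 minC 0.5596 0.4843 D 0.09
orange [473. 427.] z 0.0 minC 0.543 0.4793 D 0.0926
RING [268. 263.] (array([ 0.5111, -0.1782]), np.float64(0.079))
```

View pics/c1.png

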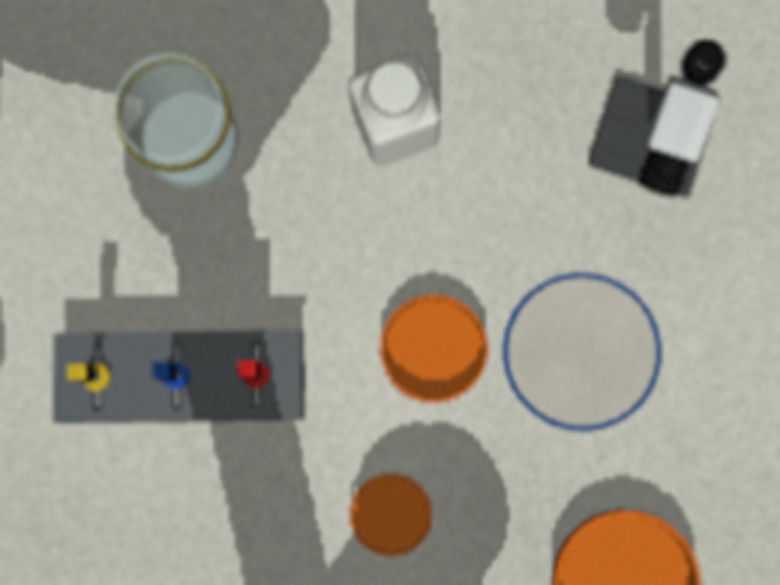

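View pics/c2.png

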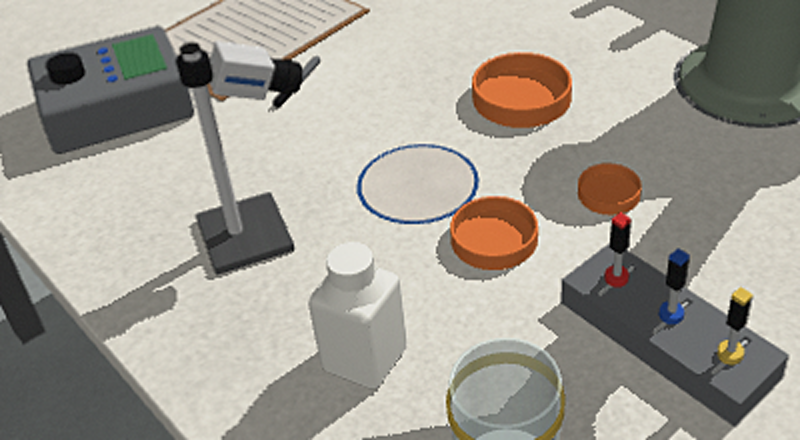

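The (334,236) dish measures 107–109 mm across at (0.515,-0.023), which matches the 110 mm dish. The look-alikes are about 79 mm and 147 mm. The ring is at (0.5115,-0.177) with a mid radius of 79 mm, as given. My plan is to put the closed fingers inside the dish and drag it by its -y wall. First I'll write a unit converter.

```bash
cat >> h.py <<'E'
def units(target,yaw_deg=None,frm=None):
    s=arm.observe(); yaw=s['ee_rot'][2]; p=np.array(frm if frm is not None else s['eef_pos'])
    R=cv2.Rodrigues(np.array([0,0,yaw]))[0]@np.diag([1,-1,-1.])
    d=R.T@(np.array(target)-p)/0.06; tw=None
    if yaw_deg is not None: tw=-((yaw_deg-np.degrees(yaw)+180)%360-180)/8
    return d.round(3), None if tw is None else round(tw,3)
E
python3 -c "
from h import *
print(units([.514,-.035,.12],180))"
```

```text
(array([-7.992, -6.016,  1.536]), np.float64(-3.171))
```

jog_arm(moves=[{"xyz": [-8.0,-6.0,0.5],"twist": -3.17},{"xyz": [-8.0,-6.0,0.5],"twist": -3.17},{"xyz": [-8.0,-6.0,0.5],"twist": -3.17},{"xyz": [-8.0,-6.0,0.5],"twist": -3.17},{"xyz": [-8.0,-6.0,0.5],"twist": -3.17},{"xyz": [-8.0,-6.0,0.5],"twist": -3.17},{"xyz": [-8.0,-6.0,0.5],"twist": -3.17},{"xyz": [-8.0,-6.0,0.5],"twist": -3.17},{"xyz": [-8.0,-6.0,0.5],"twist": -3.17},{"xyz": [-8.0,-6.0,1.5],"twist": -3.17},{"xyz": [-8.0,-6.0,1.5],"twist": -3.17},{"xyz": [-8.0,-6.0,1.5],"twist": -3.17}], gripper=255)

```text
time: 1.65
eef_pos: [0.5139, -0.0337, 0.1219]
ee_rot: [3.14, -0.003, 3.141]
ft_force: [-0.3, 0.1, -0.5]
width: -0.0001
```

Run:
```python
from h import *
d=grab('wrist','w1'); s=d['state']; print(s['time'],s['eef_pos'],s['ee_rot'],s['width'],units([.514,-.035,.022],180))
```

```text
1.65 [ 0.51390208 -0.03365772  0.12187328] [ 3.14047179e+00 -3.09418585e-03  3.14076236e+00] -9.522013477988116e-05 (array([ 0.008, -0.031,  1.682]), np.float64(0.002))
```

View pics/w1.png

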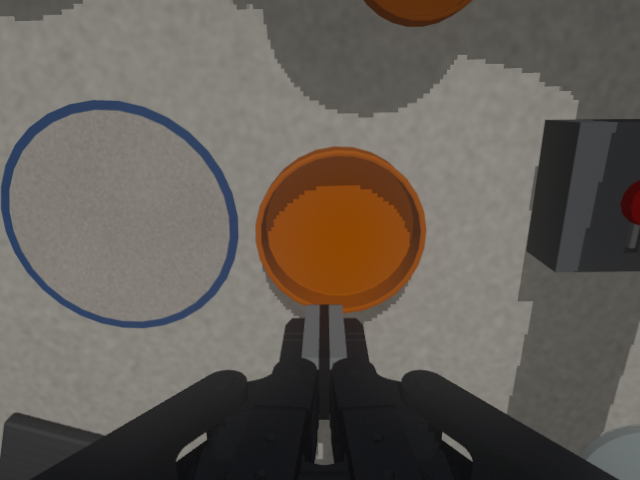

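The wrist view shows the 110 mm dish at about (341,230), the ring at (120,213), the rack edge at right and the closed fingertips at (325,310). I'll cast the dish and ring to world from this view.

```bash
cat >> h.py <<'E'
def wristT(d):
    s=d['state']; r,p,y=s['ee_rot']
    from scipy.spatial.transform import Rotation as Ro
    T=np.eye(4); T[:3,:3]=Ro.from_euler('xyz',[r,p,y]).as_matrix(); T[:3,3]=s['eef_pos']
    d['world_from_camera']=T@np.array(d['T_tool_cam']); return d
E
cat > m3.py <<'E'
from h import *
from m2 import comps,circ
import sys
d=load(sys.argv[1])
if 'T_tool_cam' in d: d=wristT(d)
H,S,V=cv2.split(cv2.cvtColor(d['image'],cv2.COLOR_RGB2HSV))
for s,c,m in comps((H<16)&(S>150)&(V>60),300):
    hull=cv2.convexHull(cv2.findContours(m.astype(np.uint8),0,1)[0][0]).reshape(-1,2)
    Q=plane(d,hull,.025); (cx,cy),r=cv2.minEnclosingCircle(Q[:,:2].astype(np.float32)); print('orange',c.round(),round(cx,4),round(cy,4),'D',round(2*r,4))
for s,c,m in comps((H>95)&(H<130)&(S>80)&(V>40),100):
    ys,xs=np.nonzero(m); print('blue',c.round(),s[4],circ(plane(d,np.c_[xs,ys],0)))
E
python3 m3.py w1
```

```text
orange [416.  10.] 0.3794 0.0181 D 0.0574
orange [340. 229.] 0.5129 -0.0227 D 0.1112
blue [118. 203.] 5271 (array([ 0.5123, -0.1753]), np.float64(0.0792))
```

jog_arm(moves=[{"xyz": [0,0,0.9]},{"xyz": [0,0,1.4]},{"xyz": [0,0,1.66]},{"xyz": [0,0,1.66]}])

```text
validation failed for argument at $.mo...
```

jog_arm(moves=[{"xyz": [0,-0.25,0]},{"xyz": [0,-0.5,0]},{"xyz": [0,-0.75,0]},{"xyz": [0,-1.0,0]},{"xyz": [0,-1.3,0]},{"xyz": [0,-1.6,0]},{"xyz": [0,-1.9,0]},{"xyz": [0,-2.2,0]},{"xyz": [0,-2.5,0]},{"xyz": [0,-2.7,0]},{"xyz": [0,-2.9,0]},{"xyz": [0,-2.9,0]}])

```text
validation failed for argument at $.mo...
```

```bash
python3 - <<'E'
from h import *
for n in('top','scene','wrist'): d=grab(n,n+'2')
print(d['state']['eef_pos'],d['state']['ft_force'])
E
for n in top2 scene2 wrist2; do echo $n; python3 m3.py $n; done
```

```text
[ 0.51539444 -0.03282312  0.12406517] [ 0.25267812  0.67975403 -0.43957332]
top2
orange [398. 314.] 0.2775 -0.2136 D 0.1464
blue [247. 244.] 101 (array([0.4904, 0.2464]), np.float64(0.0131))
blue [154. 272.] 259 (array([0.4058, 0.533 ]), np.float64(0.02))
blue [617. 381.] 617 (array([ 0.061 , -0.8984]), np.float64(0.0386))
scene2
orange [330. 214.] 0.2804 -0.2027 D 0.185
orange [364. 265.] 0.3703 0.0401 D 0.1259
orange [307. 286.] 0.523 -0.016 D 0.129
orange [473. 427.] 0.5589 0.485 D 0.0909
blue [183.  51.] 16908 (array([-0.3296, -1.982 ]), np.float64(0.6222))
blue [240. 110.] 158 (array([-0.0268, -1.0018]), np.float64(0.04))
blue [255. 270.] 115 (array([ 0.5112, -0.1778]), np.float64(0.0788))
blue [530. 367.] 571 (array([0.3375, 0.4902]), np.float64(0.0232))
wrist2
orange [415.   9.] 0.3806 0.0177 D 0.0544
orange [339. 226.] 0.5128 -0.0225 D 0.1112
orange [634. 201.] 0.4917 0.167 D 0.0307
blue [119. 198.] 5298 (array([ 0.512 , -0.1753]), np.float64(0.0792))
```

View pics/scene2.png

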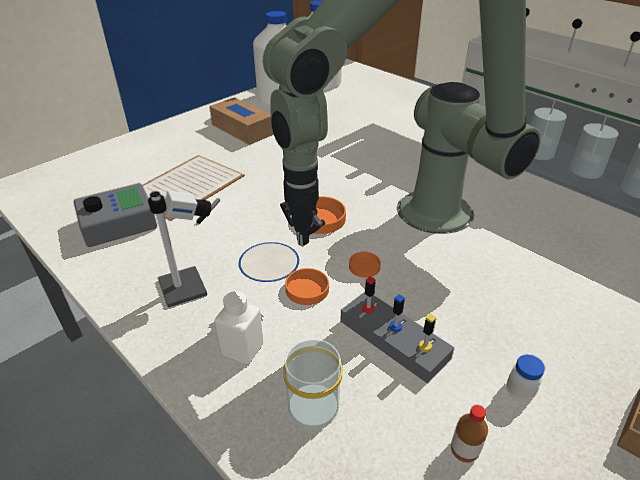

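View pics/wrist2.png

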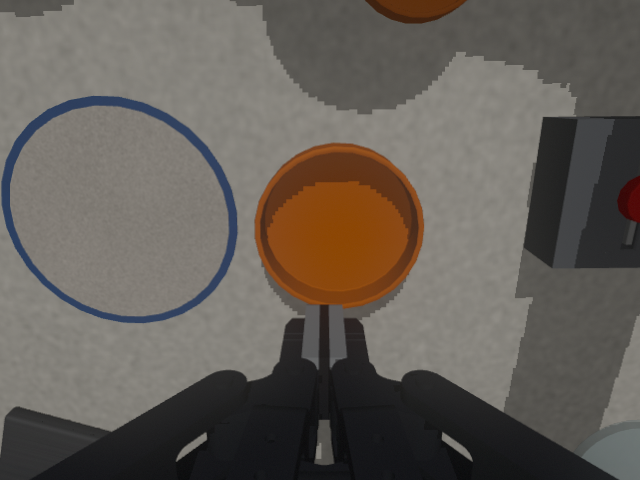

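Both calls were refused because every row needs a twist. The pictures show nothing has moved: the dish is still at (0.513,-0.0225).

jog_arm(moves=[{"xyz": [0,0,0.9],"twist": 0},{"xyz": [0,0,1.4],"twist": 0},{"xyz": [0,0,1.68],"twist": 0},{"xyz": [0,0,1.68],"twist": 0}])

```text
time: 2.35
eef_pos: [0.5145, -0.0329, 0.0219]
ee_rot: [3.141, -0.001, -3.14]
ft_force: [-0.4, 0.7, 0.6]
width: -0.0005
```

jog_arm(moves=[{"xyz": [0,-0.25,0],"twist": 0},{"xyz": [0,-0.5,0],"twist": 0},{"xyz": [0,-0.75,0],"twist": 0},{"xyz": [0,-1.0,0],"twist": 0},{"xyz": [0,-1.3,0],"twist": 0},{"xyz": [0,-1.6,0],"twist": 0},{"xyz": [0,-1.9,0],"twist": 0},{"xyz": [0,-2.2,0],"twist": 0},{"xyz": [0,-2.5,0],"twist": 0},{"xyz": [0,-2.7,0],"twist": 0},{"xyz": [0,-2.9,0],"twist": 0},{"xyz": [0,-2.9,0],"twist": 0}])

```text
time: 3.85
eef_pos: [0.5152, -0.2087, 0.022]
ee_rot: [-3.142, 0.0, 3.141]
ft_force: [-0.2, -0.5, 0.4]
width: -0.0
```

```bash
python3 - <<'E'
from h import *
for n in('scene','wrist'): d=grab(n,n+'3')
print(d['state']['eef_pos'],d['state']['ft_force'])
E
for n in scene3 wrist3; do echo $n; python3 m3.py $n; done
```

```text
[ 0.51500442 -0.20806445  0.02189662] [-0.111561   -0.02782728  0.09103888]
scene3
orange [320. 215.] 0.2827 -0.2062 D 0.1852
orange [365. 265.] 0.3703 0.0401 D 0.1259
orange [307. 286.] 0.523 -0.016 D 0.129
orange [473. 427.] 0.5589 0.485 D 0.0909
blue [177.  50.] 15322 (array([-0.2912, -2.0096]), np.float64(0.616))
blue [255. 270.] 115 (array([ 0.5112, -0.1778]), np.float64(0.0788))
blue [530. 367.] 571 (array([0.3375, 0.4902]), np.float64(0.0232))
wrist3
orange [626. 277.] 0.5094 -0.0767 D 0.0704
blue [400. 205.] 10025 (array([ 0.512 , -0.1746]), np.float64(0.0792))
```

View pics/scene3.png

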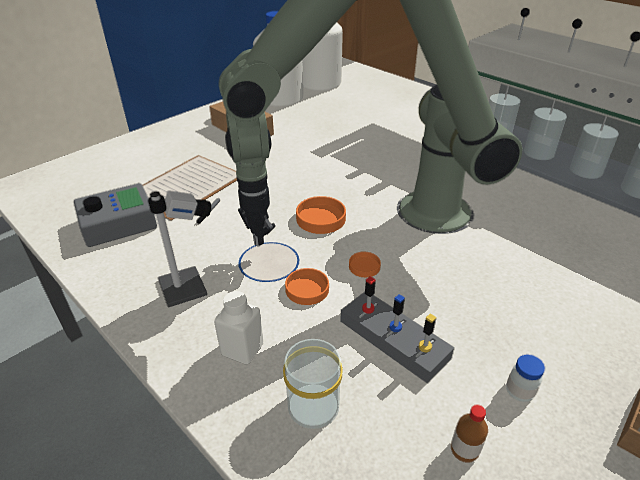

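View pics/wrist3.png

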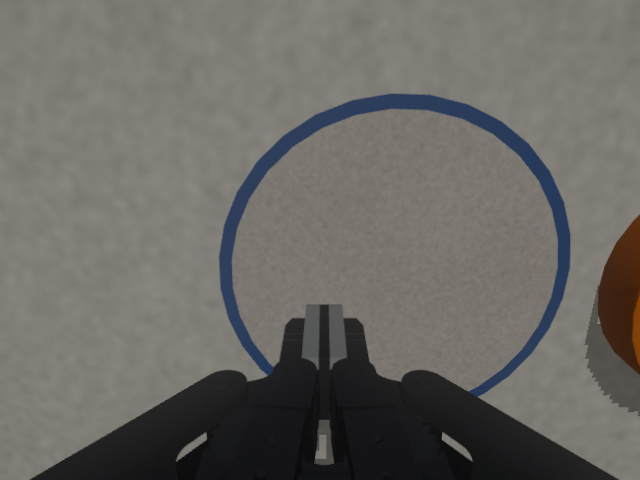

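The dish stayed put, still at (307,286) in the scene view, and the fingers passed over it to the ring. I'll check the true height of the fingertips.

Run:
```python
from h import *
d=load('wrist3'); T=np.array(d['T_tool_cam']); Ti=np.linalg.inv(T)
for z in(-.03,-.02,-.008,0,.011,.03):
    p=Ti@np.array([0,0,z,1]); print(z,cv2.projectPoints(p[:3].reshape(1,3),np.zeros(3),np.zeros(3),K(d),np.array(d['distortion']))[0].ravel().round(1))
for uv in((312,312),(335,312),(312,330),(312,350)): print(uv,d['depth'][uv[1],uv[0]], (T@np.r_[rays(d,[uv])[0]*d['depth'][uv[1],uv[0]],1])[:3].round(4))
w=wristT(d)
for uv in((450,250),(300,150),(100,400),(620,320)): print('bench z?',uv,pts(w,[uv]).round(4))
```

```text
-0.03 [322.3 343.4]
-0.02 [322.4 329.1]
-0.008 [322.5 314. ]
0 [322.6 305. ]
0.011 [322.6 293.7]
0.03 [322.7 277. ]
(312, 312) 0.1480185 [ 0.0118 -0.0036 -0.0287]
(335, 312) 0.1472605 [ 0.0122  0.0044 -0.0294]
(312, 330) 0.1367827 [ 0.0116 -0.0033 -0.0406]
(312, 350) 0.12519716 [ 0.0119 -0.003  -0.0527]
bench z? (450, 250) [[ 0.4975 -0.1499  0.0016]]
bench z? (300, 150) [[ 0.4525 -0.2175  0.0022]]
bench z? (100, 400) [[ 5.814e-01 -3.249e-01  2.000e-04]]
bench z? (620, 320) [[ 0.525  -0.076   0.0173]]
```

Run:
```python
from h import *
d=load('scene3')
for uv in((259,243),(260,240),(257,241),(260,236),(255,230)): print(uv,pts(d,[uv]).round(4))
im=cv2.imread('pics/scene3.png')[160:300,200:330]; cv2.imwrite('pics/c3.png',cv2.resize(im,None,fx=4,fy=4))
im=cv2.imread('pics/wrist3.png')[280:480,160:490]; cv2.imwrite('pics/c4.png',cv2.resize(im,None,fx=2,fy=2))
d=load('wrist3'); T=np.array(d['T_tool_cam'])
for v in range(298,316,2): print(v,[(d['depth'][v,u].round(3)) for u in (300,310,318,330,340)])
```

```text
(259, 243) [[ 0.5234 -0.1957  0.0582]]
(260, 240) [[ 0.5168 -0.1991  0.0626]]
(257, 241) [[ 0.5239 -0.2031  0.061 ]]
(260, 236) [[ 0.5258 -0.1848  0.0889]]
(255, 230) [[ 0.5256 -0.2043  0.0976]]
298 [np.float32(0.201), np.float32(0.2), np.float32(0.2), np.float32(0.202), np.float32(0.2)]
300 [np.float32(0.201), np.float32(0.202), np.float32(0.2), np.float32(0.201), np.float32(0.201)]
302 [np.float32(0.2), np.float32(0.202), np.float32(0.2), np.float32(0.201), np.float32(0.201)]
304 [np.float32(0.203), np.float32(0.154), np.float32(0.154), np.float32(0.155), np.float32(0.154)]
306 [np.float32(0.202), np.float32(0.153), np.float32(0.152), np.float32(0.152), np.float32(0.153)]
308 [np.float32(0.203), np.float32(0.152), np.float32(0.15), np.float32(0.151), np.float32(0.151)]
310 [np.float32(0.203), np.float32(0.149), np.float32(0.149), np.float32(0.149), np.float32(0.15)]
312 [np.float32(0.204), np.float32(0.148), np.float32(0.148), np.float32(0.147), np.float32(0.146)]
314 [np.float32(0.204), np.float32(0.147), np.float32(0.147), np.float32(0.146), np.float32(0.147)]
```

View pics/c3.png

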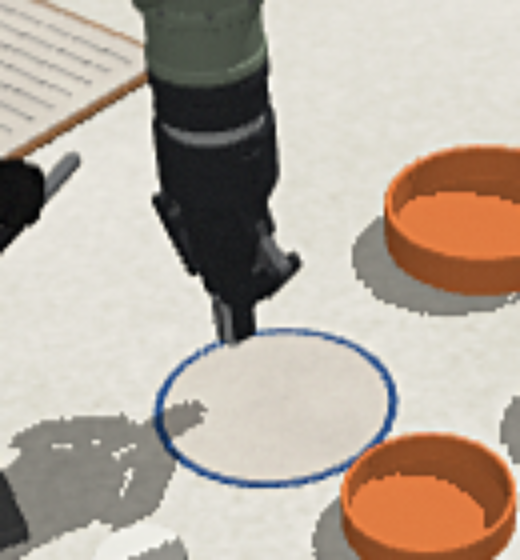

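View pics/c4.png

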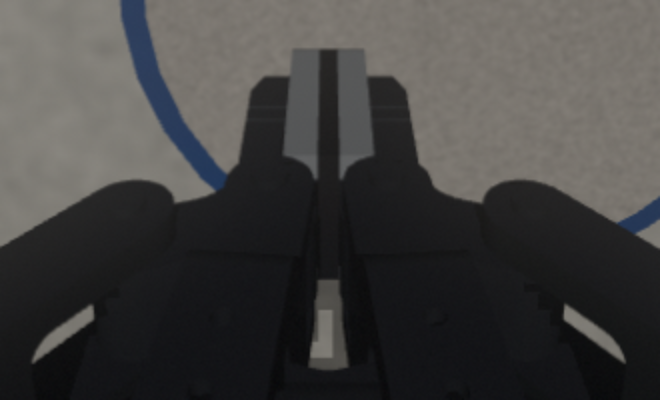

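The closed pads end about 35 mm higher than the stated geometry: tool z is about -0.024 by wrist depth, and the scene depth agrees roughly, at 0.055 or so world z. So the fingertips passed above the dish at about 0.046–0.05. I'll work out the tip offset more precisely and redo the pass lower.

Run:
```python
from h import *
d=load('wrist3'); T=np.array(d['T_tool_cam'])
for v in (303,304):
    r=T[:3,:3]@rays(d,[(322,v)])[0]; o=T[:3,3]
    for x in(.011,-.011): t=(x-o[0])/r[0]; print(v,x,(o+r*t).round(4))
```

```text
303 0.011 [ 0.011  -0.0001 -0.0201]
303 -0.011 [-0.011  -0.0004  0.0238]
304 0.011 [ 0.011  -0.0001 -0.0209]
304 -0.011 [-0.011  -0.0003  0.0227]
```

jog_arm(moves=[{"xyz": [0,0.5,-0.4],"twist": 0},{"xyz": [0,1.4,-0.4],"twist": 0},{"xyz": [0,2.3,-0.4],"twist": 0},{"xyz": [0,2.95,-0.4],"twist": 0},{"xyz": [0,2.95,-0.1],"twist": 0},{"xyz": [0,2.95,0.3],"twist": 0},{"xyz": [0,2.95,0.3],"twist": 0}])

```text
time: 4.82
eef_pos: [0.5132, -0.0298, 0.0027]
ee_rot: [3.141, -0.004, -3.14]
ft_force: [-0.3, 1.0, 0.2]
width: 0.0
```

Run:
```python
from h import *
for n in('scene','wrist'): d=grab(n,n+'4')
print(d['state']['eef_pos'],d['state']['ft_force'])
for v in range(300,316,2): print(v,[(d['depth'][v,u].round(3)) for u in (290,310,318,330,340)])
```

```text
[ 0.51414122 -0.03025301  0.00364845] [0.32128435 0.03848236 0.17873085]
300 [np.float32(0.177), np.float32(0.177), np.float32(0.177), np.float32(0.178), np.float32(0.179)]
302 [np.float32(0.177), np.float32(0.178), np.float32(0.178), np.float32(0.178), np.float32(0.178)]
304 [np.float32(0.178), np.float32(0.155), np.float32(0.155), np.float32(0.154), np.float32(0.155)]
306 [np.float32(0.178), np.float32(0.153), np.float32(0.152), np.float32(0.152), np.float32(0.153)]
308 [np.float32(0.179), np.float32(0.152), np.float32(0.151), np.float32(0.151), np.float32(0.15)]
310 [np.float32(0.179), np.float32(0.15), np.float32(0.148), np.float32(0.149), np.float32(0.15)]
312 [np.float32(0.18), np.float32(0.148), np.float32(0.147), np.float32(0.147), np.float32(0.148)]
314 [np.float32(0.179), np.float32(0.147), np.float32(0.146), np.float32(0.145), np.float32(0.147)]
```

View pics/wrist4.png

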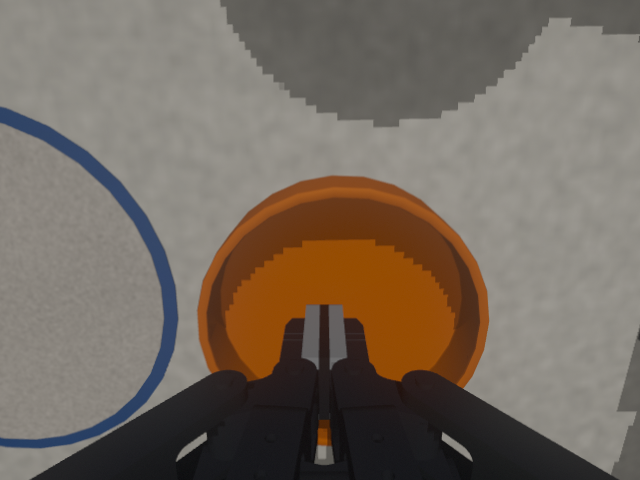

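jog_arm(moves=[{"xyz": [0,0,0.15],"twist": 0},{"xyz": [0,0,0.25],"twist": 0},{"xyz": [0,-0.2,0.25],"twist": 0},{"xyz": [0,-0.45,0.25],"twist": 0},{"xyz": [0,-0.75,0.25],"twist": 0},{"xyz": [0,-1.1,0.25],"twist": 0},{"xyz": [0,-1.45,0.25],"twist": 0},{"xyz": [0,-1.8,0.25],"twist": 0},{"xyz": [0,-2.15,0.25],"twist": 0},{"xyz": [0,-2.5,0.25],"twist": 0},{"xyz": [0,-2.75,0.25],"twist": 0},{"xyz": [0,-2.95,0.25],"twist": 0}])

```text
time: 6.42
eef_pos: [0.5151, -0.2088, -0.011]
ee_rot: [3.141, 0.0, 3.141]
ft_force: [1.2, 2.7, 1.0]
width: -0.0
```

```bash
python3 - <<'E'
from h import *
for n in('scene','wrist'): d=grab(n,n+'5')
print(d['state']['eef_pos'],d['state']['ft_force'])
E
for n in wrist5; do echo $n; python3 m3.py $n; done
```

```text
[ 0.51534463 -0.21041238 -0.01089459] [-0.13218657 -1.33984182 -0.11195097]
wrist5
orange [450. 296.] 0.511 -0.1718 D 0.1134
orange [324. 436.] 0.5516 -0.2092 D 0.0167
blue [422. 194.] 12607 (array([ 0.5122, -0.1745]), np.float64(0.0793))
blue [323. 452.] 120 (array([ 0.5834, -0.2096]), np.float64(0.003))
```

View pics/wrist5.png

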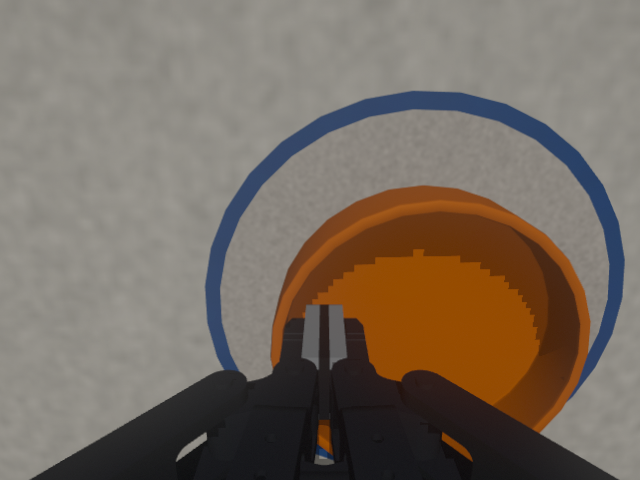

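The dish now sits at (0.511,-0.172) and the ring centre is at (0.512,-0.1745), about 3 mm apart. I'll lift out and go above the yellow paddle.

jog_arm(moves=[{"xyz": [0,0.1,0],"twist": 0},{"xyz": [0,0.15,-0.8],"twist": 0},{"xyz": [0,0.15,-1.8],"twist": 0},{"xyz": [0,0.15,-2.8],"twist": 0},{"xyz": [0,0.6,-3.7],"twist": 1},{"xyz": [0.1,1.4,-3.7],"twist": 2},{"xyz": [0.1,2.4,-3.7],"twist": 3},{"xyz": [0.2,3.4,-3.7],"twist": 4},{"xyz": [0.3,4.4,-3.7],"twist": 5},{"xyz": [0.3,5.4,-3.7],"twist": 6},{"xyz": [0.4,6.4,-3.7],"twist": 7},{"xyz": [0.4,7.0,-3.7],"twist": 8}])

```text
time: 8.02
eef_pos: [0.4895, 0.2153, 0.2109]
ee_rot: [-3.141, -0.0, 2.024]
ft_force: [1.6, 1.0, -0.1]
width: 0.0002
```

```bash
python3 - <<'E'
from h import *
for n in('scene','top'): d=grab(n,n+'6')
s=arm.observe();print(s['time'],s['eef_pos'],s['ee_rot'],units([.487,.313,.21],90))
E
for n in top6 scene6; do echo $n; python3 m3.py $n; done
```

```text
8.125 [0.4898957  0.21599526 0.21079483] [ 3.14131835e+00 -7.05176327e-04  2.02979064e+00] (array([1.471, 0.673, 0.013]), np.float64(3.287))
top6
orange [384. 234.] 0.5163 -0.1732 D 0.1086
orange [320. 291.] 0.3474 0.0215 D 0.08
orange [398. 314.] 0.2778 -0.2138 D 0.1465
blue [154. 272.] 259 (array([0.4058, 0.533 ]), np.float64(0.02))
blue [617. 381.] 617 (array([ 0.061 , -0.8984]), np.float64(0.0387))
scene6
orange [320. 215.] 0.2827 -0.2062 D 0.1852
orange [267. 259.] 0.5242 -0.1644 D 0.1319
orange [365. 265.] 0.3684 0.0396 D 0.1228
orange [473. 427.] 0.5589 0.485 D 0.0909
blue [184.  51.] 16949 (array([-0.3306, -1.9814]), np.float64(0.6223))
blue [319.   6.] 209 (array([-1.425 , -1.9584]), np.float64(0.0904))
blue [240. 110.] 159 (array([-0.0264, -1.0022]), np.float64(0.0402))
blue [268. 266.] 190 (array([ 0.5109, -0.178 ]), np.float64(0.079))
blue [530. 367.] 571 (array([0.3375, 0.4902]), np.float64(0.0232))
```

The top view confirms the dish at (0.516,-0.173), within 5 mm of the ring. I'll carry on over the paddle.

jog_arm(moves=[{"xyz": [0.7,0.3,0],"twist": 1.2},{"xyz": [1.47,0.67,0],"twist": 2.4},{"xyz": [1.47,0.67,0],"twist": 3.29},{"xyz": [1.47,0.67,0],"twist": 3.29},{"xyz": [1.47,0.67,0],"twist": 3.29}], gripper=100)

```text
time: 8.75
eef_pos: [0.4884, 0.3082, 0.2109]
ee_rot: [-3.141, 0.0, 1.567]
ft_force: [-0.1, 0.2, 0.9]
width: 0.0516
```

Run:
```python
from h import *
d=grab('wrist','w7')
s=d['state'];print(s['time'],s['eef_pos'],s['ee_rot'],s['width'],s['joint_pos'])
```

```text
8.75 [0.48840731 0.30822127 0.21090294] [-3.14124595e+00  3.98450790e-04  1.56650359e+00] 0.05164191407188788 [ 4.35288625e-01  3.78798560e-01 -1.20469460e-01  1.07201161e+00
 -2.13026969e-04  2.01037781e+00]
```

View pics/w7.png

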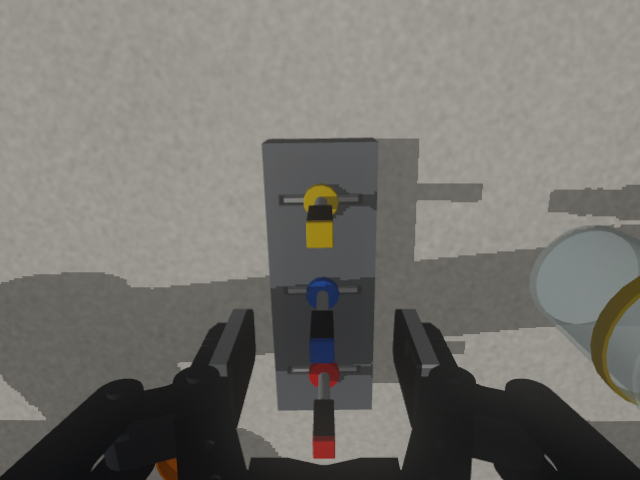

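The wrist view shows the yellow cap top at (319,235), its hub at (321,200) and its slot from (280,200) to (357,199). Blue is next at (322,290), and red beyond it at (324,375).

```bash
cat > m4.py <<'E'
from h import *
import sys
d=wristT(load(sys.argv[1])); H,S,V=cv2.split(cv2.cvtColor(d['image'],cv2.COLOR_RGB2HSV))
m=((H>20)&(H<32)&(S>150)&(V>60)).astype(np.uint8); m[:,420:]=0
m=((H>20)&(H<32)&(S>150)&(V>60)).astype(np.uint8); m[:,420:]=0
n,l,s,c=cv2.connectedComponentsWithStats(m)
for i in range(1,n):
    if s[i][4]>60:
        (cc,wh,a)=cv2.minAreaRect(np.argwhere(l==i)[:,::-1].astype(np.float32)); print('comp',s[i],cc,wh,a)
        ys,xs=np.nonzero(l==i); P=pts(d,np.c_[xs,ys]); print(' depth med',np.median(P,0).round(4), 'plane .1345',plane(d,[cc],.1345).round(4),'plane .05',plane(d,[cc],.05).round(4))
        box=cv2.boxPoints((cc,wh,a)); print(' box .1345',plane(d,box,.1345).round(4).tolist())
E
python3 m4.py w7
python3 - <<'E'
from h import *
d=wristT(load('w7'))
A=plane(d,[(280,201),(357,200),(287,291),(358,290),(264,141),(377,139),(278,409),(372,408)],.04); print(A.round(4))
for a,b in((0,1),(2,3),(4,5),(6,7),(4,6),(5,7)): v=A[b]-A[a]; print(np.degrees(np.arctan2(v[1],v[0])).round(1),np.linalg.norm(v).round(4))
E
```

```text
comp [304 184  34  30 559] (320.7035217285156, 197.95628356933594) (33.61261749267578, 28.189937591552734) 4.573921203613281
 depth med [0.4855 0.321  0.0501] plane .1345 [[0.486  0.3373 0.1345]] plane .05 [[0.4853 0.3186 0.05  ]]
 box .1345 [[0.4756, 0.3298, 0.1345], [0.4772, 0.3462, 0.1345], [0.4962, 0.3446, 0.1345], [0.495, 0.3281, 0.1345]]
comp [306 220  27  28 733] (319.0, 233.5) (27.0, 26.0) 90.0
 depth med [0.4849 0.3162 0.1351] plane .1345 [[0.4848 0.3159 0.1345]] plane .05 [[0.4837 0.2896 0.05  ]]
 box .1345 [[0.4773, 0.3242, 0.1345], [0.4925, 0.3241, 0.1345], [0.4925, 0.3075, 0.1345], [0.477, 0.3075, 0.1345]]
[[0.4525 0.314  0.04  ]
 [0.5143 0.3146 0.04  ]
 [0.4556 0.2347 0.04  ]
 [0.5168 0.2353 0.04  ]
 [0.4419 0.3612 0.04  ]
 [0.5287 0.3623 0.04  ]
 [0.443  0.1107 0.04  ]
 [0.5329 0.1115 0.04  ]]
0.5 0.0619
0.6 0.0613
0.7 0.0868
0.5 0.09
-89.8 0.2504
-89.0 0.2508
```

jog_arm(moves=[{"xyz": [0.13,-0.06,0.3],"twist": 0},{"xyz": [0.13,-0.06,0.6],"twist": 0},{"xyz": [0.13,-0.06,0.6],"twist": 0}])

```text
time: 9.18
eef_pos: [0.4841, 0.3156, 0.1738]
ee_rot: [-3.139, 0.001, 1.565]
ft_force: [-0.0, -0.1, 0.1]
width: 0.0518
```

```bash
python3 - <<'E'
from h import *
d=grab('wrist','w8')
s=d['state'];print(s['time'],s['eef_pos'],s['ee_rot'],s['width'],units([.485,.316,.072],90.5))
E
python3 m4.py w8
```

```text
9.175 [0.48414506 0.3156092  0.17383324] [-3.13900532e+00  1.38947981e-03  1.56502768e+00] 0.05182850235315335 (array([-0.   ,  0.002,  1.714]), np.float64(-0.105))
comp [308 204  39  33 759] (326.7986755371094, 219.66209411621094) (31.705297470092773, 38.14973831176758) 88.02507019042969
 depth med [0.4847 0.3206 0.05  ] plane .1345 [[0.4849 0.3419 0.1345]] plane .05 [[0.4852 0.3185 0.05  ]]
 box .1345 [[0.4754, 0.3496, 0.1345], [0.4939, 0.3502, 0.1345], [0.4947, 0.3341, 0.1345], [0.4757, 0.3335, 0.1345]]
comp [312 253  31  32 968] (327.0, 268.5) (31.0, 30.0) 90.0
 depth med [0.4849 0.3164 0.1351] plane .1345 [[0.4849 0.316  0.1345]] plane .05 [[0.4852 0.2817 0.05  ]]
 box .1345 [[0.4774, 0.3245, 0.1345], [0.4925, 0.3244, 0.1345], [0.4927, 0.3074, 0.1345], [0.4771, 0.3074, 0.1345]]
```

jog_arm(moves=[{"xyz": [0,0,0.8],"twist": -0.1},{"xyz": [0,0,1.4],"twist": -0.1},{"xyz": [0,0,1.7],"twist": -0.1},{"xyz": [0,0,1.7],"twist": -0.1}])

```text
time: 9.72
eef_pos: [0.4846, 0.3161, 0.0725]
ee_rot: [-3.14, 0.001, 1.579]
ft_force: [0.3, -0.4, 1.3]
width: 0.0522
```

jog_arm(moves=[{"xyz": [0,0,0],"twist": 0},{"xyz": [0,0,0],"twist": 0},{"xyz": [0,0,0],"twist": 0},{"xyz": [0,0,0],"twist": 0}], gripper=215)

```text
time: 10.22
eef_pos: [0.486, 0.3173, 0.0746]
ee_rot: [3.139, -0.001, 1.579]
ft_force: [-1.7, -0.9, 5.4]
width: 0.0154
```

Run:
```python
from h import *
d=grab('wrist','w9')
s=d['state'];print(s['time'],s['eef_pos'],s['ee_rot'],s['width'],s['ft_force'])
T=np.array(d['T_tool_cam'])
for v in range(294,330,4): print(v,[(d['depth'][v,u].round(3)) for u in (270,285,295,350,360,370)])
d=grab('scene','s9'); im=cv2.imread('pics/s9.png')[200:400,320:520]; cv2.imwrite('pics/c9.png',cv2.resize(im,None,fx=3,fy=3))
```

```text
10.225 [0.48604995 0.31729887 0.0745709 ] [ 3.13924151e+00 -1.17691815e-03  1.57913308e+00] 0.015406202264669634 [-1.70078446 -0.93179102  5.41266415]
294 [np.float32(0.215), np.float32(0.215), np.float32(0.216), np.float32(0.216), np.float32(0.216), np.float32(0.214)]
298 [np.float32(0.215), np.float32(0.215), np.float32(0.216), np.float32(0.215), np.float32(0.216), np.float32(0.215)]
302 [np.float32(0.217), np.float32(0.216), np.float32(0.216), np.float32(0.217), np.float32(0.216), np.float32(0.217)]
306 [np.float32(0.217), np.float32(0.151), np.float32(0.152), np.float32(0.152), np.float32(0.153), np.float32(0.217)]
310 [np.float32(0.218), np.float32(0.15), np.float32(0.149), np.float32(0.15), np.float32(0.15), np.float32(0.218)]
314 [np.float32(0.22), np.float32(0.146), np.float32(0.147), np.float32(0.146), np.float32(0.146), np.float32(0.219)]
318 [np.float32(0.152), np.float32(0.144), np.float32(0.144), np.float32(0.144), np.float32(0.143), np.float32(0.151)]
322 [np.float32(0.149), np.float32(0.141), np.float32(0.141), np.float32(0.141), np.float32(0.14), np.float32(0.149)]
326 [np.float32(0.145), np.float32(0.139), np.float32(0.138), np.float32(0.14), np.float32(0.14), np.float32(0.146)]
```

View pics/w9.png

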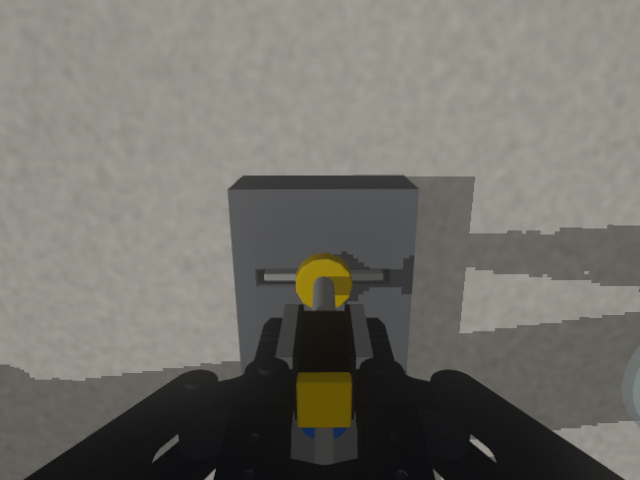

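View pics/c9.png

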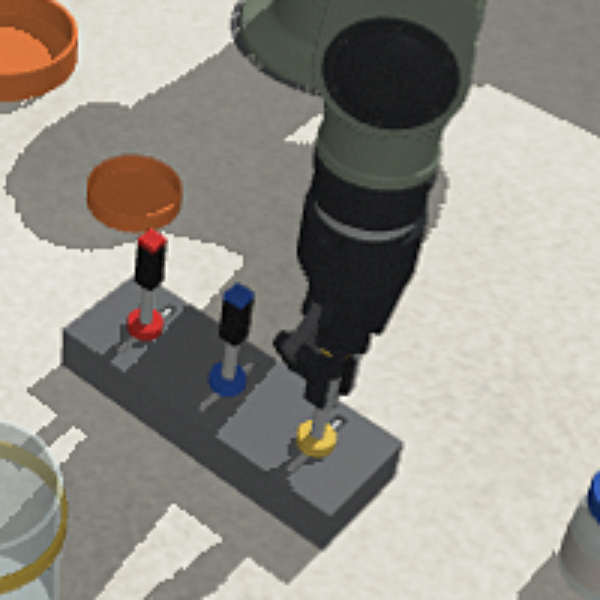

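The paddle is gripped at 15.4 mm, with the jaws along the blade's long edge. The tool can only point straight down, so the 25° blade tilt has to come from pivoting the paddle in the pads. I'll lift it about 14 mm, so the blade tip is still in the slot, and move the grip sideways (+y) so the fixed slot edge tips it. The handle leans +y, which is the free side and will later face away from the camera.

jog_arm(moves=[{"xyz": [0,0,-0.12],"twist": 0},{"xyz": [0,0,-0.24],"twist": 0},{"xyz": [0,0,-0.24],"twist": 0},{"xyz": [0.06,0,-0.24],"twist": 0},{"xyz": [0.12,0,-0.24],"twist": 0},{"xyz": [0.18,0,-0.23],"twist": 0},{"xyz": [0.24,0,-0.23],"twist": 0}])

```text
time: 11.2
eef_pos: [0.4848, 0.3288, 0.0862]
ee_rot: [-3.141, 0.006, 1.578]
ft_force: [0.9, -6.5, -1.3]
width: 0.0153
```

Run:
```python
from h import *
d=grab('wrist','w10')
s=d['state'];print(s['time'],s['eef_pos'],s['ee_rot'],s['width'],s['ft_force'],s['torque'])
d=grab('scene','s10'); im=cv2.imread('pics/s10.png')[200:400,320:520]; cv2.imwrite('pics/c10.png',cv2.resize(im,None,fx=3,fy=3))
```

```text
11.2 [0.48479427 0.32880663 0.08623311] [-3.14141496  0.00584709  1.57810949] 0.015306556894893221 [ 0.94940136 -6.4865416  -1.34690397] [-1.78566834 -0.22999119  0.04295093]
```

View pics/w10.png

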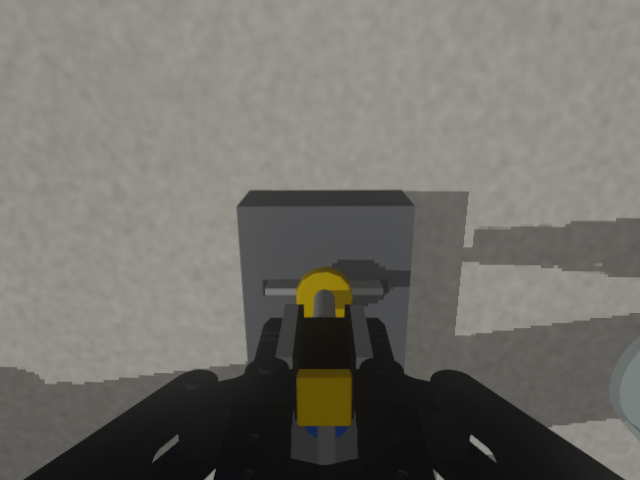

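View pics/c10.png

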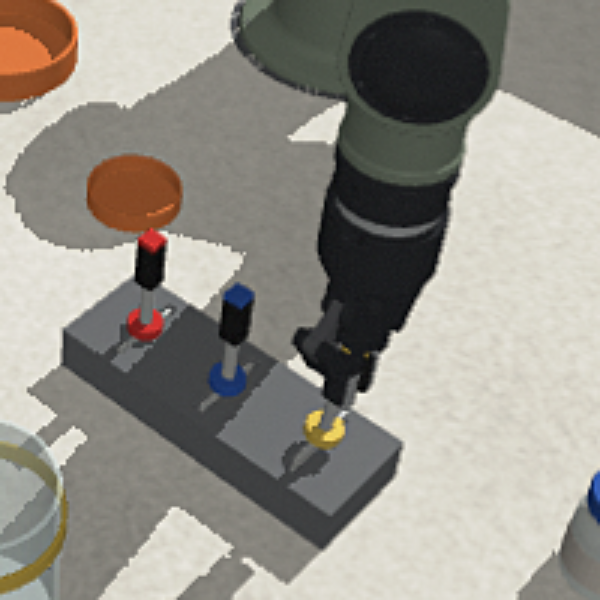

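The wrist picture shows the hub swinging from (323,280) to (323,292) relative to the tool, with 6.5 N sideways, so the paddle is pivoting in the pads. I'll continue.

jog_arm(moves=[{"xyz": [0.06,0,0.01],"twist": 0},{"xyz": [0.12,0,0.02],"twist": 0},{"xyz": [0.18,0,0.03],"twist": 0},{"xyz": [0.24,0,0.04],"twist": 0},{"xyz": [0.3,0,0.05],"twist": 0},{"xyz": [0.36,0,0.06],"twist": 0},{"xyz": [0.42,0,0.07],"twist": 0},{"xyz": [0.48,0,0.08],"twist": 0}])

```text
time: 12.3
eef_pos: [0.484, 0.3567, 0.0805]
ee_rot: [-3.14, 0.008, 1.578]
ft_force: [1.9, -7.5, -2.5]
width: 0.0151
```

Run:
```python
from h import *
d=grab('wrist','w11')
s=d['state'];print(s['time'],s['eef_pos'],s['ee_rot'],s['width'],s['ft_force'],s['torque'])
d=grab('scene','s11'); im=cv2.imread('pics/s11.png')[200:400,320:520]; cv2.imwrite('pics/c11.png',cv2.resize(im,None,fx=3,fy=3))
```

```text
12.3 [0.4839621  0.35670105 0.080483  ] [-3.14000146  0.007674    1.57782912] 0.015128766222757238 [ 1.87151204 -7.49829093 -2.45184767] [-2.20879437 -0.10773744  0.08211783]
```

View pics/w11.png

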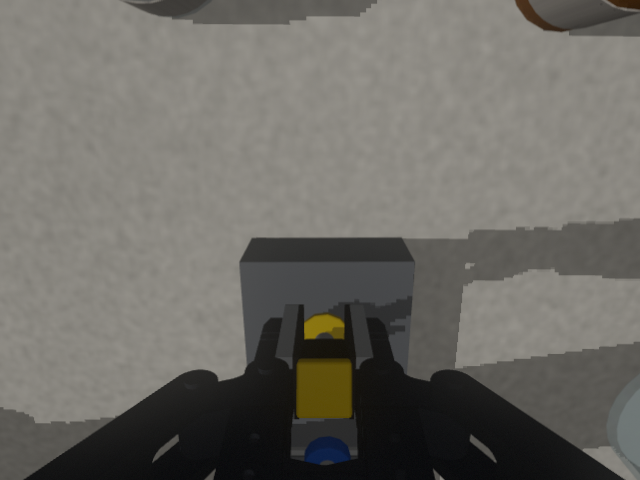

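View pics/c11.png

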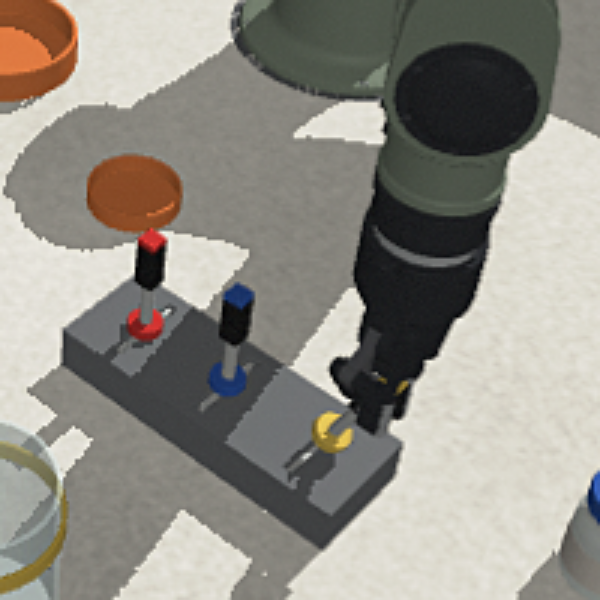

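The paddle now leans roughly 25° by eye. The hub shows at (325,325), behind the cap at (325,390). I'll lift it clear and measure the tilt.

jog_arm(moves=[{"xyz": [-0.03,0,-0.15],"twist": 0},{"xyz": [-0.03,0,-0.4],"twist": 0},{"xyz": [-0.03,0,-0.9],"twist": 0},{"xyz": [-0.03,0,-1.5],"twist": 0},{"xyz": [-0.03,0,-2.0],"twist": 0},{"xyz": [-0.03,0,-2.0],"twist": 0},{"xyz": [-0.03,0,-2.0],"twist": 0}])

```text
time: 13.28
eef_pos: [0.4844, 0.3583, 0.2017]
ee_rot: [-3.141, -0.0, 1.579]
ft_force: [-0.9, -0.1, -2.0]
width: 0.0152
```

```bash
cat > m5.py <<'E'
from h import *
import sys
d=wristT(load(sys.argv[1])); s=d['state']; H,S,V=cv2.split(cv2.cvtColor(d['image'],cv2.COLOR_RGB2HSV))
m=((H>20)&(H<32)&(S>150)&(V>40)).astype(np.uint8); m[:,400:]=0; m[:,:250]=0
n,l,st,c=cv2.connectedComponentsWithStats(m)
from scipy.spatial.transform import Rotation as Ro
R=Ro.from_euler('xyz',s['ee_rot']).as_matrix()
for i in range(1,n):
    if st[i][4]<60: continue
    e=cv2.erode((l==i).astype(np.uint8),np.ones((3,3))); ys,xs=np.nonzero(e)
    P=(pts(d,np.c_[xs,ys])-s['eef_pos'])@R  # tool frame
    A=np.c_[P[:,0],P[:,1],np.ones(len(P))]; a=np.linalg.lstsq(A,P[:,2],rcond=None)[0]; r=P[:,2]-A@a
    k=abs(r)<2*np.std(r); a=np.linalg.lstsq(A[k],P[k,2],rcond=None)[0]
    print(st[i],'med',np.median(P,0).round(4),'min',P.min(0).round(4),'max',P.max(0).round(4),'slope x,y deg',np.degrees(np.arctan(a[:2])).round(1),'sd',np.std(r).round(4))
E
python3 - <<'E'
from h import *
d=grab('wrist','w12')
s=d['state'];print(s['time'],s['eef_pos'],s['ee_rot'],s['width'],s['ft_force'],s['torque'])
d=grab('scene','s12'); im=cv2.imread('pics/s12.png')[150:350,320:520]; cv2.imwrite('pics/c12.png',cv2.resize(im,None,fx=3,fy=3))
E
python3 m5.py w9; python3 m5.py w11; python3 m5.py w12
```

```text
13.275 [0.48443672 0.3582731  0.20174929] [-3.14141084e+00 -2.89533048e-04  1.57918601e+00] 0.015226796081377045 [-0.90534954 -0.05043712 -2.04459436] [ 0.01053648  0.02000123 -0.02283535]
[ 295  253   57   54 1854] med [ 0.0035 -0.0008  0.0245] min [-0.0126 -0.0137 -0.1613] max [0.0817 0.0119 0.031 ] slope x,y deg [3.4 0.3] sd 0.0101
[ 296  372   57   56 3047] med [ 0.0006 -0.0007 -0.0605] min [-0.0101 -0.0085 -0.1613] max [ 0.0817  0.007  -0.055 ] slope x,y deg [6.3 0.4] sd 0.0054
[304 313  41  27 853] med [-0.0222 -0.0006  0.0209] min [-0.0283 -0.01   -0.1613] max [0.0817 0.0087 0.0242] slope x,y deg [22.2  0.3] sd 0.0048
[ 296  358   57   60 3328] med [ 0.0041 -0.0007 -0.0603] min [-0.0045 -0.0085 -0.1613] max [ 0.0817  0.0068 -0.0536] slope x,y deg [23.6 -0.1] sd 0.0061
[304 313  41  27 850] med [-0.022  -0.0008  0.021 ] min [-0.0277 -0.01   -0.1613] max [0.0817 0.0086 0.0239] slope x,y deg [14.2  0.8] sd 0.0055
[ 296  358   57   60 3340] med [ 0.0041 -0.0008 -0.0602] min [-0.0042 -0.0085 -0.1613] max [ 0.0817  0.0071 -0.0532] slope x,y deg [23.9  0.4] sd 0.0058
```

View pics/w12.png

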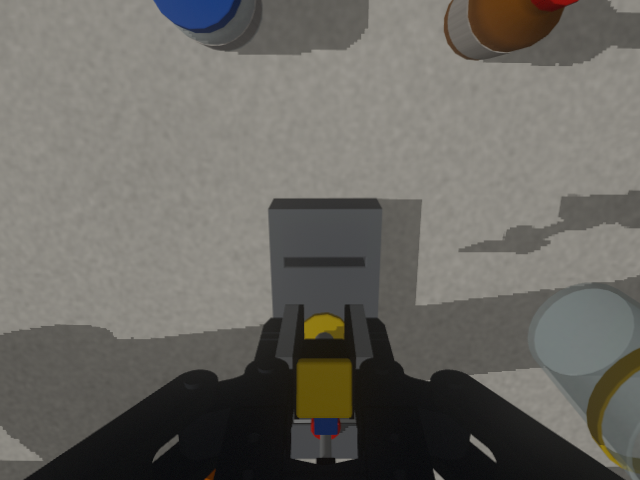

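View pics/c12.png

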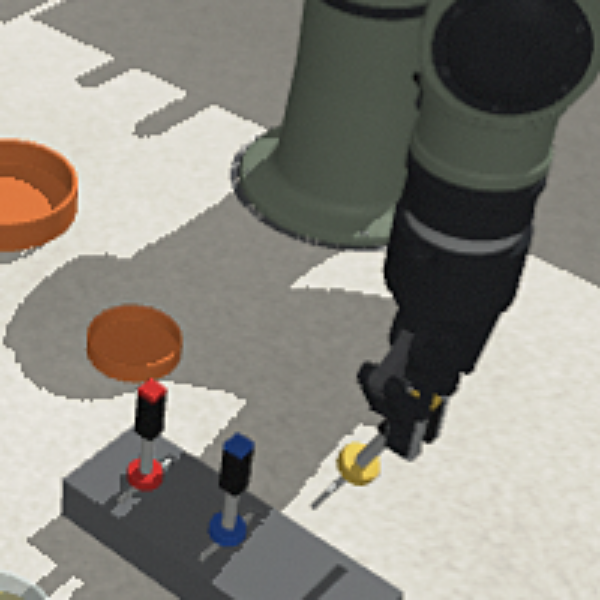

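Blade clear of the rack and the lean held. I'll drop the empty depth pixels and recompute.

```bash
sed -i "s/ys,xs=np.nonzero(e)/ys,xs=np.nonzero((e>0)\&(d['depth']>0.05))/" m5.py; for w in w9 w12; do python3 m5.py $w; done
python3 - <<'E'
from h import *
# blade in scene view
d=load('s12'); im=d['image']
for uv in((432,312),(427,317),(438,305),(440,304),(442,300),(424,318)): print(uv,im[uv[1],uv[0]],pts(d,[uv]).round(4))
s=d['state']; print(s['eef_pos'])
E
```

```text
[ 295  253   57   54 1854] med [ 0.0034 -0.0007  0.0245] min [-0.0126 -0.0137  0.0223] max [0.0121 0.0119 0.031 ] slope x,y deg [1.4 0. ] sd 0.001
[ 296  372   57   56 3047] med [ 0.0005 -0.0007 -0.0605] min [-0.0101 -0.0085 -0.0624] max [ 0.0069  0.007  -0.055 ] slope x,y deg [3.5 0.5] sd 0.0011
[304 313  41  27 850] med [-0.0221 -0.0006  0.021 ] min [-0.0277 -0.01   -0.0183] max [-0.0051  0.0086  0.0239] slope x,y deg [21.6 -0. ] sd 0.004
[ 296  358   57   60 3340] med [ 0.004  -0.0007 -0.0602] min [-0.0042 -0.0085 -0.0645] max [ 0.0114  0.0071 -0.0532] slope x,y deg [22.7  0.4] sd 0.0009
(432, 312) [103 103  99] [[0.5068 0.3254 0.1744]]
(427, 317) [170 168 159] [[0.5073 0.3172 0.1544]]
(438, 305) [136 115  46] [[0.4906 0.3265 0.1828]]
(440, 304) [ 97 102 109] [[0.4877 0.3288 0.185 ]]
(442, 300) [95 97 99] [[0.4873 0.3309 0.1973]]
(424, 318) [71 74 75] [[0.5124 0.3139 0.1529]]
[0.48405343 0.35797654 0.20102927]
```

Run:
```python
from h import *
for w,vs in(('w9',range(252,262,2)),('w12',range(312,326,2))):
    d=load(w);T=np.array(d['T_tool_cam'])
    for v in vs:
        q=(rays(d,[(324,v)])[0]*np.median(d['depth'][v,318:331])); print(w,v,(T[:3,:3]@q+T[:3,3]).round(4))
    # cap top edge rows
    for v in (range(372,430,8) if w=='w9' else range(358,420,8)):
        q=(rays(d,[(324,v)])[0]*np.median(d['depth'][v,315:335])); print(w,'cap',v,(T[:3,:3]@q+T[:3,3]).round(4))
```

```text
w9 252 [ 0.0114 -0.0006  0.0339]
w9 254 [ 0.0116 -0.0006  0.0306]
w9 256 [ 0.0115 -0.0007  0.028 ]
w9 258 [ 0.0116 -0.0007  0.025 ]
w9 260 [ 0.0107 -0.0007  0.0247]
w9 cap 372 [ 0.0059 -0.0007 -0.0553]
w9 cap 380 [ 0.0059 -0.0007 -0.0591]
w9 cap 388 [ 0.0041 -0.0007 -0.0603]
w9 cap 396 [ 0.0017 -0.0007 -0.0608]
w9 cap 404 [-0.0012 -0.0007 -0.0607]
w9 cap 412 [-0.0041 -0.0007 -0.0605]
w9 cap 420 [-0.0068 -0.0007 -0.0608]
w9 cap 428 [-0.0782 -0.0006  0.0147]
w12 312 [-0.0197 -0.0006  0.0305]
w12 314 [-0.0171 -0.0006  0.0235]
w12 316 [-0.018  -0.0006  0.0232]
w12 318 [-0.0187 -0.0006  0.0224]
w12 320 [-0.0195 -0.0006  0.022 ]
w12 322 [-0.0203 -0.0006  0.0215]
w12 324 [-0.0213 -0.0006  0.0212]
w12 cap 358 [ 0.009  -0.0007 -0.0528]
w12 cap 366 [ 0.0095 -0.0007 -0.0576]
w12 cap 374 [ 0.0078 -0.0007 -0.059 ]
w12 cap 382 [ 0.0058 -0.0007 -0.0599]
w12 cap 390 [ 0.0036 -0.0007 -0.0605]
w12 cap 398 [ 0.0014 -0.0007 -0.0612]
w12 cap 406 [-0.0006 -0.0007 -0.0622]
w12 cap 414 [-0.0027 -0.0007 -0.063 ]
```

Two edges agree: the lean is 22.1° (from hub edge to cap edge) and 22.7° (from the cap plane), against a target of 25° ± 11. The blade centre is at tool (-0.0385, -0.001, +0.039). Next I need the direction to the camera.

```bash
python3 - <<'E'
from h import *
d=load('top0')
T=np.array(d['world_from_camera'])
us,vs=np.meshgrid(np.arange(380,445),np.arange(125,195)); uv=np.c_[us.ravel(),vs.ravel()]
ok=d['depth'][uv[:,1],uv[:,0]]>0.3; uv=uv[ok]; P=pts(d,uv); C=d['image'][uv[:,1],uv[:,0]].astype(int)
ring=np.array([.5118,-.1755])
def rep(n,m):
    Q=P[m]; c=np.r_[Q.mean(0)]; print(n,m.sum(),'mean',c.round(4),'zr',Q[:,2].min().round(3),Q[:,2].max().round(3),'dist',np.linalg.norm(c[:2]-ring).round(4),'dir',np.degrees(np.arctan2(*(c[:2]-ring)[::-1])).round(2))
dark=C.max(1)<80
rep('post top',P[:,2]>.28)
foot=dark&(P[:,2]>.005)&(P[:,2]<.02); rep('foot visible',foot)
m=(C.min(1)>120)&(P[:,2]>.15); rep('silver',m)
(c,wh,a)=cv2.minAreaRect(P[m][:,:2].astype(np.float32)); print('silver rect',c,wh,a)
(c,wh,a)=cv2.minAreaRect(P[foot][:,:2].astype(np.float32)); print('foot rect',c,wh,a,'dist',np.linalg.norm(np.array(c)-ring),'dir',np.degrees(np.arctan2(c[1]-ring[1],c[0]-ring[0])))
# lens barrel dark
b=dark&(P[:,2]>.15)&(np.linalg.norm(P[:,:2]-ring,axis=1)<.175); rep('barrel',b)
E
python3 - <<'E'
import cv2
im=cv2.imread('pics/top0.png')[120:200,370:450]; cv2.imwrite('pics/c13.png',cv2.resize(im,None,fx=6,fy=6,interpolation=cv2.INTER_CUBIC))
im=cv2.imread('pics/scene0.png')[170:310,130:230]; cv2.imwrite('pics/c14.png',cv2.resize(im,None,fx=4,fy=4,interpolation=cv2.INTER_CUBIC))
E
```

```text
post top 63 mean [ 0.7431 -0.2526  0.2867] zr 0.28 0.293 dist 0.2438 dir -18.43
foot visible 491 mean [ 0.7401 -0.2246  0.014 ] zr 0.006 0.02 dist 0.2336 dir -12.14
silver 424 mean [ 0.6895 -0.2357  0.263 ] zr 0.223 0.278 dist 0.1876 dir -18.71
silver rect (0.6916236877441406, -0.23726773262023926) (0.047220513224601746, 0.12521137297153473) 69.903564453125
foot rect (0.7347981333732605, -0.24908342957496643) (0.10584358125925064, 0.09689181298017502) 71.66957092285156 dist 0.2348248040475548 dir -18.261510278407933
barrel 179 mean [ 0.6508 -0.2218  0.2355] zr 0.216 0.248 dist 0.1466 dir -18.43
```

View pics/c13.png

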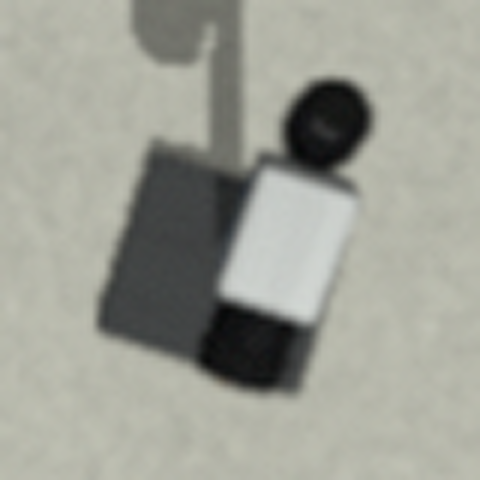

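View pics/c14.png

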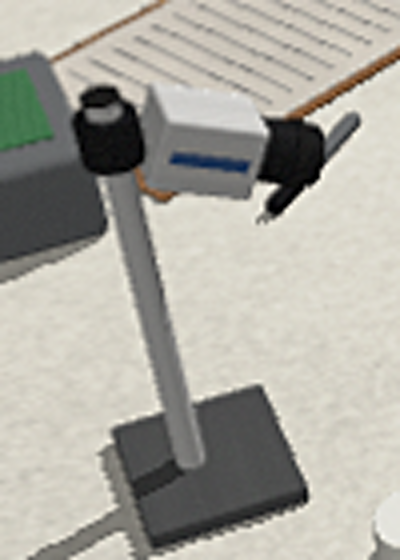

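The camera direction is consistent at -18.4° from the post top, silver box, barrel and foot. The distances check too: post 244 mm (245 given) and foot 235 mm (235 given). Blade target: (0.512,-0.1755,0.150), tool yaw 161.6°, TCP (0.4755,-0.163,0.189).

```bash
python3 -c "
from h import *
print(units([.4755,-.163,.24],161.6))"
```

```text
(array([-8.679, -0.212, -0.655]), np.float64(-8.89))
```

jog_arm(moves=[{"xyz": [0,0,-0.3],"twist": -0.5},{"xyz": [-0.3,0,-0.65],"twist": -1.3},{"xyz": [-0.9,0,-0.65],"twist": -2.2},{"xyz": [-1.7,0,-0.65],"twist": -3.2},{"xyz": [-2.5,-0.1,-0.65],"twist": -4.2},{"xyz": [-3.3,-0.1,-0.65],"twist": -5.2},{"xyz": [-4.1,-0.1,-0.65],"twist": -6.2},{"xyz": [-4.9,-0.1,-0.65],"twist": -7.2},{"xyz": [-5.7,-0.2,-0.65],"twist": -8.2},{"xyz": [-6.4,-0.2,-0.65],"twist": -8.9},{"xyz": [-7.0,-0.2,-0.65],"twist": -8.9},{"xyz": [-7.5,-0.2,-0.65],"twist": -8.9}])

```text
time: 14.88
eef_pos: [0.4756, -0.0932, 0.2399]
ee_rot: [3.141, -0.002, 2.821]
ft_force: [0.7, 0.4, -1.4]
width: 0.0149
```

```bash
python3 - <<'E'
from h import *
d=grab('wrist','w15'); s=d['state'];print(s['time'],s['eef_pos'],s['ee_rot'],s['width'],s['ft_force'],s['joint_pos'][5]);print(units([.4755,-.163,.189],161.6))
d=grab('scene','s15')
E
python3 m5.py w15
```

```text
14.875 [ 0.47562664 -0.09316029  0.23986054] [ 3.14147075e+00 -2.07840209e-03  2.82060719e+00] 0.01490975270927276 [ 0.66451286  0.3689062  -1.39520415] -0.024928903287907585
(array([-0.346, -1.057,  0.847]), np.float64(-0.017))
[304 313  41  27 849] med [-0.0218  0.0004  0.0208] min [-0.0276 -0.0089  0.0174] max [-0.0165  0.0097  0.0242] slope x,y deg [23.1  0.3] sd 0.0007
[ 296  358   57   60 3334] med [ 0.0045  0.0003 -0.0603] min [-0.0038 -0.0075 -0.0646] max [ 0.0118  0.0081 -0.0535] slope x,y deg [22.8 -0.2] sd 0.0008
```

View pics/s15.png

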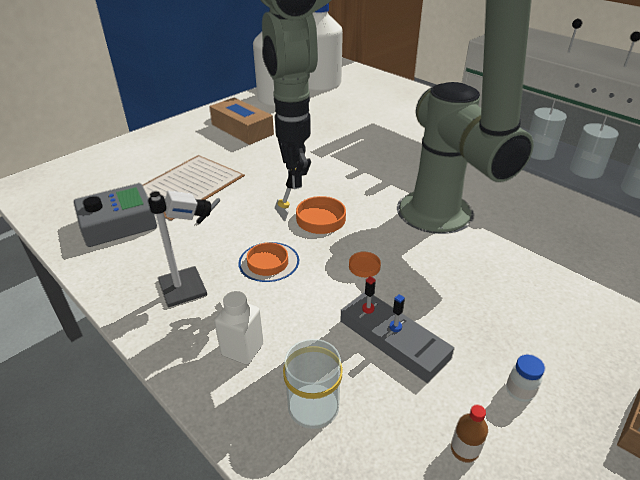

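The dish is inside the ring at (268,260), the paddle is held and leaning, and nothing else has moved. Now the final approach.

jog_arm(moves=[{"xyz": [-0.1,-0.3,0.1],"twist": 0},{"xyz": [-0.2,-0.6,0.3],"twist": 0},{"xyz": [-0.3,-0.9,0.55],"twist": 0},{"xyz": [-0.35,-1.06,0.75],"twist": 0},{"xyz": [-0.35,-1.06,0.85],"twist": 0},{"xyz": [-0.35,-1.06,0.85],"twist": 0},{"xyz": [-0.35,-1.06,0.85],"twist": 0},{"xyz": [-0.35,-1.06,0.85],"twist": 0}])

```text
time: 15.98
eef_pos: [0.4768, -0.1587, 0.1905]
ee_rot: [-3.141, 0.001, 2.822]
ft_force: [-0.4, -0.1, -0.5]
width: 0.0153
```

```bash
cat > m6.py <<'E'
from h import *
import sys
t=sys.argv[1]
d=grab('wrist','w'+t); s=d['state'];print(s['time'],s['eef_pos'],s['ee_rot'],s['width'],s['ft_force'])
grab('scene','s'+t); grab('top','t'+t)
from scipy.spatial.transform import Rotation as Ro
R=Ro.from_euler('xyz',s['ee_rot']).as_matrix(); th=np.radians(22.5)
b=s['eef_pos']+R@np.array([-.0385,.0003,.039]); a=np.radians(-18.4); c=np.array([np.cos(a),np.sin(a),0])
lx=c*np.cos(np.radians(25))+np.array([0,0,np.sin(np.radians(25))]); ly=np.cross([0,0,1],c); lz=np.cross(lx,ly)
L=np.array([.512,-.1755,0])+.136*c+[0,0,.213]
print('blade',b.round(4),'in lens',[(np.dot(b-L,v)).round(4) for v in(lx,ly,lz)])
by=R@np.array([np.cos(th),0,np.sin(th)]); bx=R[:,1]; print('ang y',np.degrees(np.arccos(abs(by@lx))).round(1),'x',np.degrees(np.arccos(abs(bx@ly))).round(1), by.round(2))
im=cv2.imread(f'pics/s{t}.png')[130:310,130:350]; cv2.imwrite(f'pics/cs{t}.png',cv2.resize(im,None,fx=3.5,fy=3.3,interpolation=cv2.INTER_CUBIC))
E
python3 m6.py 16; python3 m5.py w16; python3 m3.py t16
```

```text
15.975 [ 0.47676926 -0.15868908  0.19053658] [-3.14146577e+00  1.04973583e-03  2.82236600e+00] 0.015295890721658644 [-0.40094106 -0.13996953 -0.50359639]
blade [ 0.5135 -0.1705  0.1516] in lens [np.float64(-0.1494), np.float64(0.0052), np.float64(0.0019)]
ang y 2.4 x 0.1 [-0.88  0.29 -0.38]
[304 313  41  27 867] med [-0.0216  0.0004  0.0209] min [-0.0277 -0.009  -0.0174] max [-0.0053  0.0097  0.0245] slope x,y deg [22.4  0.1] sd 0.0047
[ 296  358   57   60 3362] med [ 0.0044  0.0003 -0.0603] min [-0.0037 -0.0075 -0.0643] max [ 0.012   0.0082 -0.0531] slope x,y deg [22.4 -0.1] sd 0.0009
orange [320. 291.] 0.3474 0.0211 D 0.0792
blue [154. 272.] 259 (array([0.4058, 0.533 ]), np.float64(0.02))
blue [617. 381.] 617 (array([ 0.0611, -0.8985]), np.float64(0.0387))
```

View pics/cs16.png

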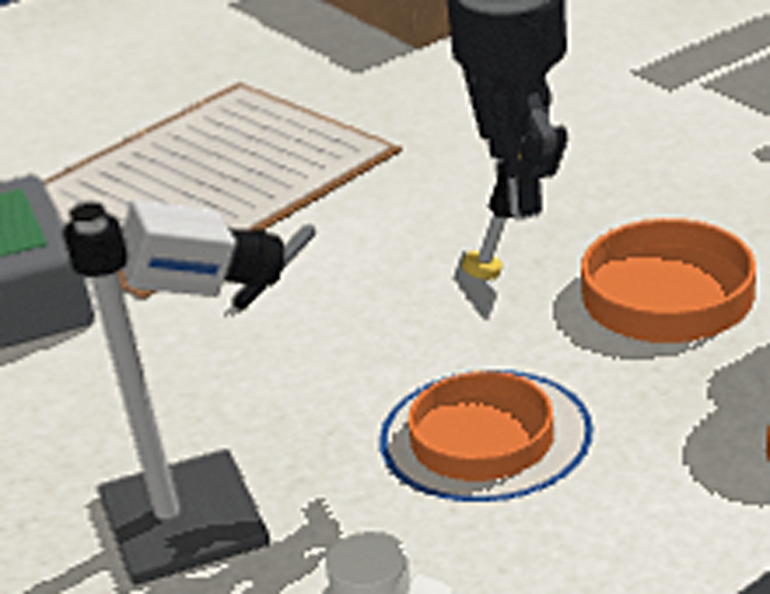

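View pics/t16.png

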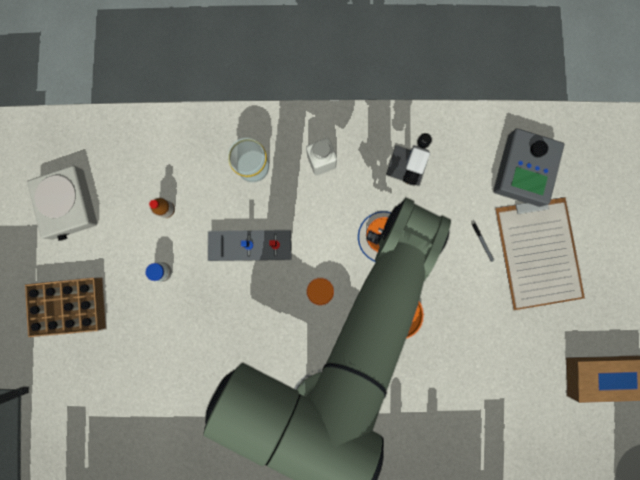

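```bash
python3 -c "
from h import *
d=load('s16')
print(plane(d,[(266,217)],.15).round(4)); print(np.median(pts(d,[(u,v) for u in range(263,269) for v in range(213,221)]),0).round(4))"
```

```text
[[ 0.5125 -0.1698  0.15  ]]
[ 0.5157 -0.166   0.1542]
```

jog_arm(moves=[{"xyz": [0,-0.07,0],"twist": 0},{"xyz": [0,-0.07,0],"twist": 0},{"xyz": [0,-0.07,0],"twist": 0},{"xyz": [0,-0.07,0],"twist": 0}])

```text
time: 16.62
eef_pos: [0.475, -0.1629, 0.19]
ee_rot: [3.142, -0.0, 2.822]
ft_force: [-0.9, -0.7, -1.1]
width: 0.0152
```

```bash
python3 m6.py 17; python3 m5.py w17; python3 m3.py s17 | grep -E "26[0-9]\."; python3 m3.py s6 | grep -E "26[0-9]\."
```

```text
16.625 [ 0.47502751 -0.16289324  0.18995634] [ 3.14150432e+00 -6.33600031e-05  2.82158095e+00] 0.015154162045243077 [-0.86730291 -0.69701022 -1.06985785]
blade [ 0.5117 -0.1747  0.151 ] in lens [np.float64(-0.15), np.float64(0.0006), np.float64(0.0015)]
ang y 2.5 x 0.1 [-0.88  0.29 -0.38]
[304 313  41  27 866] med [-0.0216  0.0004  0.0209] min [-0.0278 -0.0089 -0.0182] max [-0.0048  0.0097  0.0243] slope x,y deg [21.2 -0.1] sd 0.0047
[ 296  358   57   60 3365] med [ 0.0045  0.0003 -0.0603] min [-0.0039 -0.0075 -0.0646] max [ 0.0119  0.0082 -0.0532] slope x,y deg [22.5  0.1] sd 0.0009
orange [267. 259.] 0.5242 -0.1644 D 0.1319
orange [364. 265.] 0.3703 0.0401 D 0.1259
blue [268. 266.] 192 (array([ 0.5109, -0.178 ]), np.float64(0.079))Traceback (most recent call last):
  File "m3.py", line 4, in <module>
    d=load(sys.argv[1])
  File "h.py", line 7, in load
    def load(t): return pickle.load(open(f'{t}.pkl','rb'))
                                    ~~~~^^^^^^^^^^^^^^^^^
FileNotFoundError: [Errno 2] No such file or directory: 's6.pkl'
```

Independent scene-ray and depth readings agreed with the computed blade position to within 5–6 mm. The dish is unchanged and the arm is still, so I'm handing in.

```bash
python3 -c "
from h import *
print(arm.finish_job()); s=arm.observe(); print(s['time'],s['eef_pos'],s['width'])"
```

```text
the job is handed in; nothing more can be done
None
the job is handed in; nothing more can be done
```

I dragged the dish into the ring with closed fingers inside it. Then I gripped the yellow paddle, tipped it in the pads against its slot edge, lifted it out and held it in front of the lens. I handed the job in at about 16.7 s; no verdict is reported.

**Last checks**

| What | Measured | Required |
|---|---|---|
| Dish to ring centre | 3–5 mm (from 6.4–8.1 s; unmoved in the last scene view) | under 22 mm |
| Blade distance from lens | 150 mm | 125–175 mm |
| Blade off the line of sight, sideways / height | 1 mm / 2 mm | 20 mm each |
| Blade lean | about 22.5° (off square by about 2.5°) | 25° ± 11.5° |
| Long edge off level | about 0.1° (computed from the tool pose) | 11.5° |
| Grip opening | 15.2 mm on the 16 mm handle | held |

The other paddles, the bystanders and the camera look unmoved in the last pictures; I checked these by eye only.

**What failed or disagreed**
- **Fingertips:** they sit about 32–35 mm higher than the tool description says. My first drag passed over the dish without touching it, so I measured the true tip in the wrist view and repeated it lower.
- **Refused calls:** two move calls were refused because every row needs a twist value. Nothing moved.
- **Blade position:** scene-camera readings just before a final 4 mm nudge differed from the computed blade position by 1–6 mm. I did not repeat that comparison after the nudge.

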